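Push the grinding carriage round its guide and latch it at the grinder

TASK

At the sharpener's bench, push the low metal carriage that carries the plane blade along its railed guide: round the bend, then outward under the clear spark shield, until the little side catch has snapped in behind the carriage's head and holds it against the sprung buffer. Keep the carriage down in its guide all the way and ease it home gently: do not force it, and do not drive the buffer to the end of its travel. Leave the things around alone, and let go of everything at the end.

Things in the scene. Friction and masses are not known exactly. Their poses are not given: they have to be found in the camera images.
- guide: Fixed L-shaped guide on a board 12 mm thick: two steel rails 10 mm thick, tops 28 mm above the table, form a channel 54 mm wide. Origin at table level below the centreline where the bend ends; +x along the outward straight to the grinder, z up. Centreline (mm): x=-75 from y=215 to 75, quarter bend to (0,0), then y=0 to x=128. Travel is -y, then +x. Sliding friction is not given.
- load_end (a point): Open end of the loading straight: centreline, on the board's top (guide x=-75, y=215, z=12 mm). Axes as the guide's.
- bend_centre (a point): Centre of the quarter-circle bend (guide x=0, y=75 mm), on top of the inner corner disc, 28 mm above the table. Rail faces have radii 48 and 102 mm, the centreline 75 mm. Axes as the guide's.
- shield_edge (a point): Middle of the near lower edge of the clear spark shield (guide x=35, y=0), 100 mm above the table. Shield 4 mm thick, from here 140 mm along +x, 116 mm wide; posts at its far corners. A vertical tool is stopped by this edge: reach under it with the tool tilted 30 to 45 degrees, tip leading toward +x, hand trailing.
- latch_mid (a point): Point on the board, on the centreline (guide x=95, z=12 mm): the carriage's origin lies here when latched with the stop unit at mid setting. The stop unit (end block, buffer, catch, side plate on +y 46 mm high) is clamped up to 5 mm either way along x; its setting is not given, so home has to be felt. Latched, the rear face is 10 to 20 mm beyond the shield's edge.
- wheel_front (a point): Front of the grinder's wheel at axle height, 125 mm up (guide x=193). Wheel 150 mm across, top 200 mm high; motor and second wheel lie from there toward guide -y, to y=-230 mm.
- carriage: Loose metal carriage, about 0.3 kg (varies), 90 mm long. Origin: centre of its underside; +x its nose (travel), z up. Two discs, radius 25 mm, 14 mm high, at x=+-20 steer it between the rails, 2 mm play each side. Above, 18 to 42 mm up: rear block x -45 to -12 and head x 10 to 40, both 40 mm wide; neck 16 mm wide. Dark blade on top, to 45 mm, x -30 to 57.
- push_face (a point): Middle of the flat rear face of the carriage's rear block (carriage x=-45), 30 mm above the carriage's underside, 42 mm above the table: the place to push. Face 40 mm wide, 30 to 54 mm above the table, so clear above the rails. Axes as the carriage's.
- head_shoulder (a point): Rear edge of the carriage's head on its +y side (carriage x=10, y=20, z=30 mm): the catch snaps in behind it. Axes as the carriage's.
- buffer (a joint): Travel in m of the sprung buffer on the centreline at the end of the outward straight: 0 out, grows as the carriage's nose presses it toward the grinder, 0.016 fully in. Force 2 N at first touch plus 0.4 N per mm. Reads about 0.006 when the carriage is latched; the catch goes over at about 0.007 to 0.009. Going beyond 0.014 is driving it to its end.
- catch (a joint): Angle in rad of the sprung one-way catch, a steel bar 37 mm long, 33 to 45 mm above the table, slanting in and forward from a pin on the +y side: 0 at rest; swings out to 0.2 to 0.4 while the carriage's head passes, then springs back to about 0 behind its shoulder: latched, the buffer presses the carriage back on its tip. In all, pushing through takes up to about 15 N.
- spray_can: Bystander: upright spray can, 52 mm across, 170 mm high. Origin: centre of its underside.
- whetstone: Bystander: grey whetstone, 160 x 50 x 28 mm, lying flat. Origin: centre of its underside.
- screwdriver: Bystander: screwdriver lying flat, about 200 mm long, handle to its -x. Origin near its middle.
- tub: Bystander: white round tub, 110 mm across, 80 mm high. Origin: centre of its underside.
There are look-alikes about, which are no part of the job. What is shaped like the carriage but yellow is not meant.

How it is judged (in metres and radians):
On the way, in this order (a step that is already met when the one before it is completed fails the run):
1. the carriage is in the middle of the bend (x of carriage in the frame of guide between -0.06 and -0.008 m and y of carriage in the frame of guide below 0.05 m and angle between the x axis of carriage and the x axis of guide, either way round between 0.35 and 1.22 rad), for 0.05 s.
2. the carriage is round the bend, straight in the outward leg (x of carriage in the frame of guide above 0.025 m and angle between the x axis of carriage and the x axis of guide, either way round below 0.16 rad and y of carriage in the frame of guide between -0.006 and 0.006 m), for 0.05 s.
At the end, for the whole second after the job is handed in: The carriage rests in the outward straight (origin 85 to 106 mm along it, within 6 mm of the centreline, aligned within 0.2 rad, down on the board), the catch sprung back in behind its head (below 0.06 rad), the buffer held 3 to 11 mm in, at rest, nothing touched (x of carriage in the frame of guide between 0.085 and 0.106 m and y of carriage in the frame of guide between -0.006 and 0.006 m and z of carriage in the frame of guide below 0.018 m and angle between the x axis of carriage and the x axis of guide, either way round below 0.2 rad and value of joint catch below 0.06 rad and value of joint buffer between 0.003 and 0.011 m and linear speed of carriage below 0.01 m/s).
It fails at once if the carriage is lifted or tipped out of its guide (z of carriage in the frame of guide above 0.026 m or angle between carriage's own z axis and vertical above 0.3 rad).
It fails at once if the buffer is driven to the end of its travel (beyond 14 mm) (value of joint buffer above 0.014 m).
It fails at once if the carriage is forced (pushed with more than 40 N) (contact force between the fingers and carriage above 40 N).
It fails at once if a thing standing around is shifted by more than 30 mm (distance of any of spray_can, whetstone, screwdriver, tub from where it was at the start of the episode above 0.03 m).
It also fails if it takes over 64 s, if anything falls off the work surface, if the arm or the gripper's body presses on something with over 40 N, if the wrist force passes 120 N, or if a joint passes its speed limit or range.

ROBOT

A 7-joint arm with a two-finger parallel gripper is mounted at the origin on the work surface. World frame = base frame: x ahead of the robot, y to its left, z up, the work surface at z = 0. Lengths are in mm, angles in rad, forces in N, time in s.
With the tool pointing down it reaches from about 425 to 1025 mm from the base axis. Payload 9.4 kg.
Tool frame: the origin (TCP) lies midway between the tips of the shut fingers; the grasp point (between the pads) lies 19 mm behind it (pinch_z is the distance from the TCP to the grasp point, in mm); z points along the fingers, x is the direction in which the jaws open and shut, and the axes are right-handed (so a half turn about z gives the same grasp; the last joint's range is limited). The gripper opens to 85 mm and grips with 20 to 120 N. Pads are 22 mm wide; open, the fingers measure 114 mm over their backs; the gripper's body (76 mm by 85 mm) begins 54 mm behind the grasp point. The pads swing forward as they close: fully open they stand 13 mm farther back than shut.
Start: joints at [-1.23, 0.599, -0.003, 1.599, 0.002, 0.943, -0.08], TCP at [294.173, 662.636, 231.275] pointing down, gripper open.
Joint ranges: [-2.57, 2.57], [-0.35, 1.97], [-1.29, 1.29], [0.11, 2.56], [-1.05, 4.19], [0.11, 1.86], [-2.63, 2.63]. Speed limits (rad/s): [2.22, 2.22, 3.01, 3.01, 3.14, 3.14, 3.14].

INTERFACE

Orientations are given as a rotation vector (axis times angle).
In Python, from workcell import get_obs, read_camera, job_done, boxes_of, trace, pinch_z gives the robot as it stands.
- The arm moves only by the tool play_rows, never from a script. Its argument "increments" is one flat list of numbers, 7 for each row, row after row: the shift along the tool's x, y, z normalised to -1 to 1, where 1 is 200 mm, then the turn, a rotation vector about the tool's x, y, z normalised to -1 to 1, where 1 is pi rad, then the gripper command: -1 is shut, 1 is fully open, values between are in proportion. In form: [x, y, z, ax, ay, az, jaw, x, y, z, ax, ay, az, jaw, ...]. A call has 1 to 10 rows; each row is the pose to reach, as a shift and turn from the pose measured when the call began, along the tool's axes at that moment, turning the shorter way round; what a row does not reach only later rows make up. A row lasts 1/8 s, in which the tool goes at most 62.5 mm and 10.7 degrees, less where a joint would pass 70% of its speed; a pose out of reach is approached as far as the arm can. A call with a number of a shift or a turn outside -1 to 1 is refused whole. A call with a gripper value outside its range is refused whole. The fingers move at their own pace and stop on an object; the grip force is fixed at half the most. Time passes only in rows, so rows that repeat a pose let the fingers close. It gives the time, the measured TCP pose, the force and the opening at its end, in the units of the state.
- get_obs(): the state, without advancing time (a new reading comes with each control period).
- read_camera(name): name is "side" or "top" or "wrist"; returns a dict with "img" (420x560x3 uint8, blue, green, red), "intrinsics" (3x3 intrinsics, pixels), "cam_to_world" (4x4, takes a point from camera to world coordinates). Camera axes: x right, y up, looking along -z (the intrinsics and any distortion apply to the point x, -y, -z); pixel columns grow to the right and rows downward; lengths in mm; the calibration is good to about 2 mm. A picture is of the moment at which its call begins. There is no depth.
- job_done(): hands the job in, once; it reports no verdict.
Trained networks look in a picture, given as the dict that the camera call returned (one of the last four; its "shot" number tells which), for a name from the list of things; names that differ only in an ending like _2 or _b are one class to them, and where a whole thing is asked for, a point or a joint stands for the part that bears it (a point fixed in the world has none). Each returns a list of dicts, best first, with "p" (0 to 1); they miss things now and then, are a little off and sometimes report something else, mostly with a low value. They report only what shows in the picture. A call takes as long as a camera call. They do not tell look-alikes from the thing itself.
- boxes_of(target, picture): "xyz" ([x, y, z] in mm, in world coordinates, good to about 4 mm: the middle of the surface that is visible of it).
- trace(target, picture): "region" (420x560 bool, what is visible of it).
The state is a dict: "time": time; "joint_positions": joint angles; "dq": joint speeds; "joint_torque": joint torques, N m; "eef_pos": TCP position; "orientation": TCP orientation; "wrist_force": force on the tool from outside, world axes, zero at the start; "torque": the same for the moment, N m; "width": opening from 0.0 (shut) to 1.0 (fully open).
Only numpy, scipy, OpenCV 4.12 (cv2) and the standard library are available. Lean on these libraries where they do the work, as an engineer would, in place of code of your own. Each camera call takes 0.05 s, during which the arm holds its last target. There are 200 camera calls.

## Working session

There is one attempt and no reset: what is moved stays moved. The work goes in short steps, Python scripts to look and compute and a tool call to move; the robot and the scene stay as the last step left them, time stands still between calls to the robot, and variables do not carry over. Pictures are saved under pics/ and viewed, about 8 in all and at most 12, crops included, and the job is handed in when it is done.

Besides the shell and the picture viewer there is one more tool, called after ">>>" as name(argument=value, ...) on one line, values as JSON. play_rows: Moves the arm, as the interface text tells. Scaled input: -1 to 1 covers 200 mm each way for a shift and pi rad each way for a turn. Its arguments: {"type":"object","properties":{"increments":{"type":"array"}},"required":["increments"]}

```bash
ls; mkdir -p pics
python3 - <<'E'
from workcell import *
import cv2
print(get_obs(), pinch_z)
for n in ["top","side"]:
    p=read_camera(n); cv2.imwrite(f"pics/{n}0.png",p["img"])
    print(n,p["intrinsics"].tolist(),p["cam_to_world"].round(3).tolist(),[k for k in p])
    for t in ["guide","carriage","spray_can","whetstone","screwdriver","tub","buffer","catch","push_face","shield_edge","load_end","bend_centre"]:
        try: print(t,[(d["xyz"],d["p"]) for d in boxes_of(t,p)][:3])
        except Exception as e: print(t,e)
E
```

```text
pics
{'time': 0.0, 'joint_positions': array([-1.22970312,  0.6001326 , -0.00252229,  1.60011379,  0.00183691,
        0.94291577, -0.07980056]), 'dq': array([-6.47163170e-04,  6.55123128e-04,  1.10899086e-03, -3.16780240e-04,
       -6.58597802e-05,  4.46902347e-04,  5.61077790e-04]), 'joint_torque': array([ 8.76699651e-04, -7.76485062e+01,  1.56458214e+00, -2.58010286e+01,
        1.22599985e-02,  9.13295313e-03, -1.60326033e-05]), 'eef_pos': array([294.01118152, 662.19759711, 230.41762212]), 'orientation': array([ 2.63293621e+00,  1.71199851e+00, -1.89189313e-03]), 'wrist_force': array([ 0.35251186, -0.68535839,  0.42687824]), 'torque': array([-0.03312757,  0.01622623, -0.004166  ]), 'width': 0.9998942747345917} 18.700000000000003
top [[433.42681051136844, 0.0, 276.5169622143687], [0.0, 433.42681051136844, 206.9827247500953], [0.0, 0.0, 1.0]] [[-0.008, 0.981, -0.195, 326.854], [-1.0, -0.013, -0.022, -10.989], [-0.024, 0.195, 0.981, 1347.973], [0.0, 0.0, 0.0, 1.0]] ['img', 'intrinsics', 'cam_to_world', 'shot']
guide [([679.8, -169.8, 25.9], 0.84)]
carriage [([499.7, 0.6, 57.4], 0.88
[... 571 characters left out ...]
029, 549.04], [-0.019, 0.507, -0.861, -979.915], [0.025, 0.862, 0.507, 689.014], [0.0, 0.0, 0.0, 1.0]] ['img', 'intrinsics', 'cam_to_world', 'shot']
guide [([713.8, -240.5, 101.6], 0.56), ([496.9, -24.1, 56.1], 0.54)]
carriage [([497.6, -24.0, 55.0], 0.83), ([438.4, 236.4, 33.0], 0.7)]
spray_can [([686.1, 222.0, 98.0], 0.88)]
whetstone [([513.1, 418.4, 23.7], 0.77), ([684.3, 224.6, 97.9], 0.35)]
screwdriver [([333.1, -326.4, 21.0], 0.91)]
tub [([518.3, -407.0, 53.5], 0.67)]
buffer []
catch []
push_face [([433.9, 236.1, 32.2], 0.86), ([502.5, -21.6, 54.1], 0.56)]
shield_edge [([714.1, -244.9, 102.8], 0.96)]
load_end [([712.5, -241.5, 103.4], 0.85)]
bend_centre [([715.6, -238.3, 106.0], 0.63)]
```

View pics/top0.png

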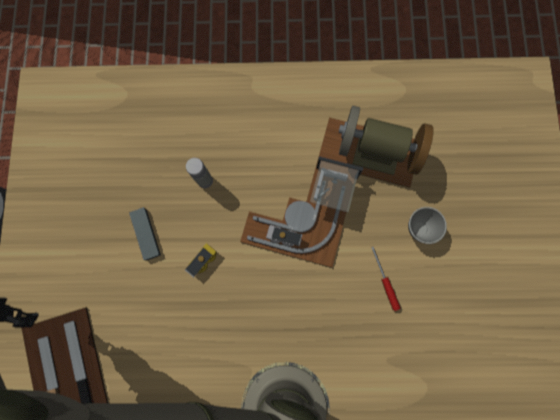

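View pics/side0.png

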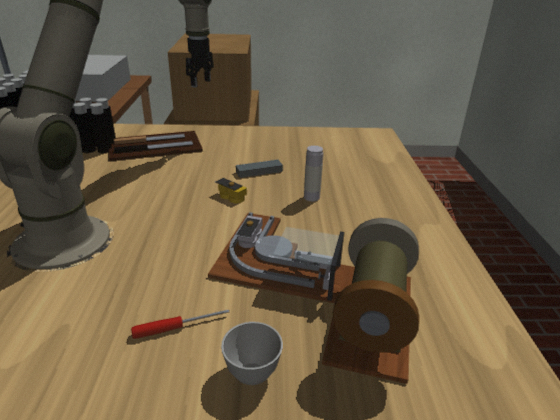

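The top view shows the guide at about (240-390, 120-265), with the carriage in the loading leg at about (285,235). The yellow look-alike is at (202,260). I'll zoom in for the guide fit.

Run:
```python
import cv2
a=cv2.imread("pics/top0.png")[140:275,230:410]
cv2.imwrite("pics/c0.png",cv2.resize(a,None,fx=4.4,fy=4.4,interpolation=cv2.INTER_CUBIC))
```

```text
(no output)
```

View pics/c0.png

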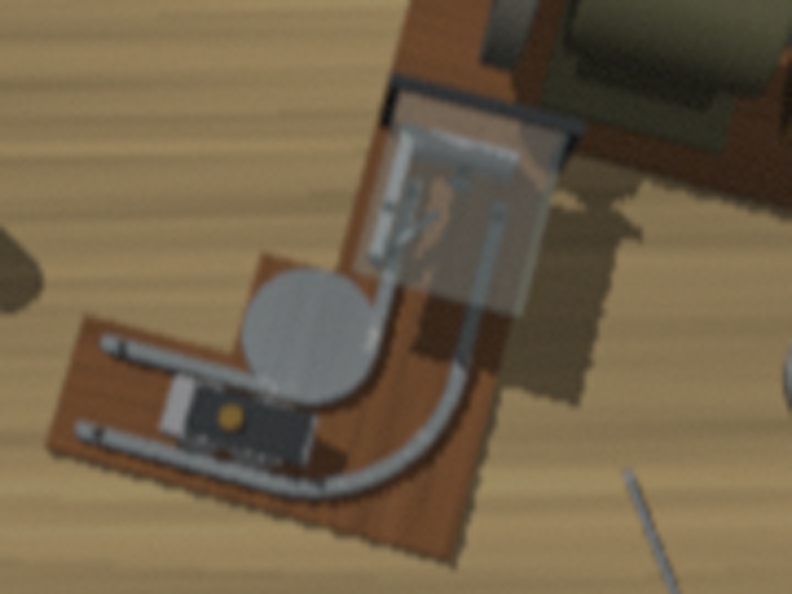

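```bash
cat > h.py <<'E'
import numpy as np,cv2
from scipy.optimize import least_squares
from scipy.spatial.transform import Rotation as R
def proj(P,p):
    T=np.linalg.inv(p["cam_to_world"]); q=np.asarray(P,float)@T[:3,:3].T+T[:3,3]
    K=np.array(p["intrinsics"]); return np.c_[K[0,0]*q[:,0]/-q[:,2]+K[0,2],K[1,1]*-q[:,1]/-q[:,2]+K[1,2]]
def g2w(G,P):
    P=np.atleast_2d(np.asarray(P,float)); c,s=np.cos(G[2]),np.sin(G[2])
    return np.c_[G[0]+c*P[:,0]-s*P[:,1],G[1]+s*P[:,0]+c*P[:,1],P[:,2]]
def ray(uv,z,p):
    K=np.array(p["intrinsics"]);C=np.array(p["cam_to_world"])
    d=C[:3,:3]@np.array([(uv[0]-K[0,2])/K[0,0],-(uv[1]-K[1,2])/K[1,1],-1]);o=C[:3,3]
    return o+d*(z-o[2])/d[2]
E
cat > fit.py <<'E'
from h import *
from workcell import *
p=read_camera("top")
c=lambda x,y:(230+x/4.4,140+y/4.4)
pts=[((0,75,28),c(310,337)),((-43,215,28),c(103,342)),((-107,215,28),c(78,429)),((35,58,102),c(358,270)),((35,-58,102),c(522,315))]
P=[a for a,b in pts];U=np.array([b for a,b in pts])
f=lambda g:(proj(g2w(g,P),p)-U).ravel()
r=least_squares(f,[650,-80,-.25],x_scale=[10,10,.05]);print(r.x,r.fun.reshape(-1,2).round(1).tolist())
G=r.x;np.save("G.npy",G)
# outlines overlay
t=np.linspace(np.pi,1.5*np.pi,20)
def curve(rad,z):
    a=[(-rad,y,z) for y in np.linspace(215,75,8)]+[(rad*np.cos(k),75+rad*np.sin(k),z) for k in t]+[(x,75-rad,z) for x in np.linspace(0,128,8)]
    return a
for n in ["top","side"]:
    q=read_camera(n) if n=="side" else p
    im=q["img"].copy()
    b=(230,140,180,135) if n=="top" else (200,190,180,135)
    im=cv2.resize(im[b[1]:b[1]+b[3],b[0]:b[0]+b[2]],None,fx=4.4,fy=4.4,interpolation=cv2.INTER_CUBIC)
    D=lambda P,col:cv2.polylines(im,[np.int32((proj(g2w(G,P),q)-b[:2])*4.4)],False,col,1,cv2.LINE_AA)
    D(curve(48,28),(0,255,0));D(curve(102,28),(0,255,0));D(curve(75,12),(255,255,0))
    D([(35,58,102),(35,-58,102),(175,-58,102),(175,58,102),(35,58,102)],(0,0,255))
    D([(48*np.cos(k),75+48*np.sin(k),28) for k in np.linspace(0,6.28,40)],(255,0,255))
    cv2.imwrite(f"pics/ov_{n}.png",im)
# carriage: rear-block top edges / blade
for n,uv,z in [("rear mid top",c(172,403),54),("nose mid",c(311,437),57),("brass",c(231,416),60)]:
    w=ray(uv,z,p);d=w[:2]-G[:2];cc,s=np.cos(G[2]),np.sin(G[2]);print(n,w,(cc*d[0]+s*d[1],-s*d[0]+cc*d[1]))
E
python3 fit.py
```

```text
[ 5.39965873e+02 -1.28981806e+02 -2.74758425e-01] [[0.4, -0.6], [0.2, -0.1], [0.2, 0.0], [-1.0, 0.4], [0.3, 0.2]]
rear mid top [509.26538251  40.73395918  54.        ] (np.float64(-75.5952754394831), np.float64(155.0203709513807))
nose mid [484.45007396 -53.76530288  57.        ] (np.float64(-73.84076730455524), np.float64(57.33295225877311))
brass [4.99038735e+02 3.95365849e-01 6.00000000e+01] (np.float64(-74.4938866101372), np.float64(113.420210241845))
```

View overlays.

View pics/ov_side.png

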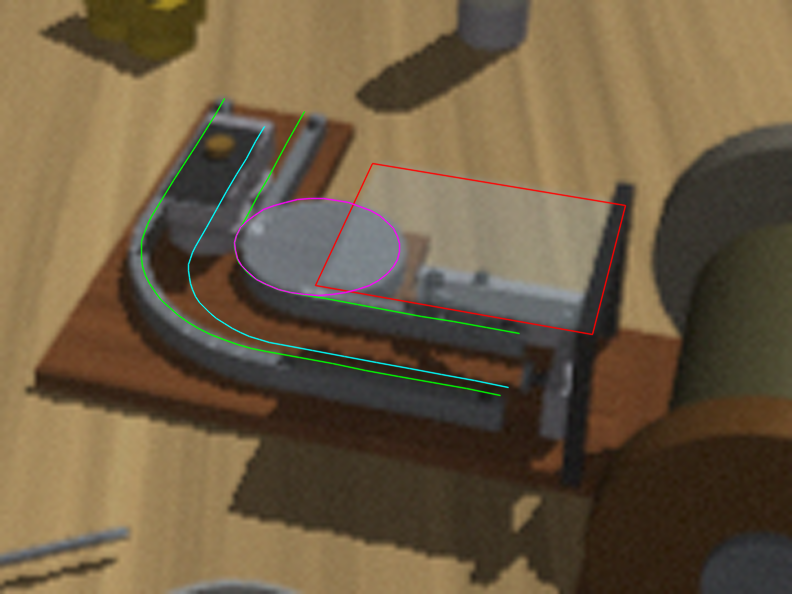

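View pics/ov_top.png

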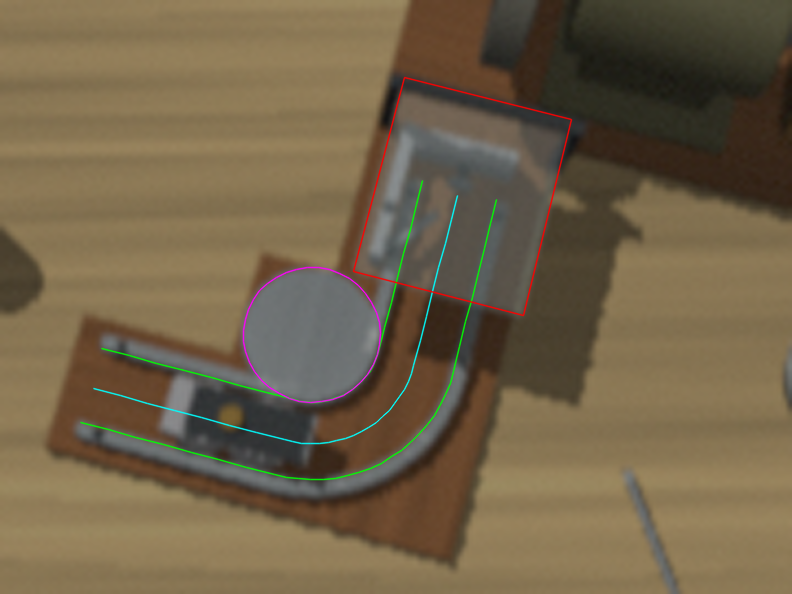

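The overlays agree with the guide fit to about 1 px. The carriage origin is at guide y≈110, with its rear face at y≈155. Next I'll write a planning helper that prints increments.

```bash
cat >> h.py <<'E'
G=np.load("G.npy")
def Rg(yaw,tilt):  # heading in guide frame deg, tilt deg; tool y=heading, z down then tip leading
    h=np.deg2rad(yaw)+G[2]; f=np.array([np.cos(h),np.sin(h),0]); u=np.array([0,0,1.]); t=np.deg2rad(tilt)
    z=np.sin(t)*f-np.cos(t)*u; y=np.cos(t)*f+np.sin(t)*u; return np.c_[np.cross(y,z),y,z]
def gpos(o):
    d=o["eef_pos"]-[G[0],G[1],0];c,s=np.cos(G[2]),np.sin(G[2]);return np.array([c*d[0]+s*d[1],-s*d[0]+c*d[1],d[2]])
def inc(o,P,yaw,tilt,jaw=-1):
    R0=R.from_rotvec(o["orientation"]).as_matrix()
    d=R0.T@(g2w(G,P)[0]-o["eef_pos"])/200; w=R.from_matrix(R0.T@Rg(yaw,tilt)).as_rotvec()/np.pi
    return [round(float(v),3) for v in np.r_[d,w]]+[jaw]
# path of carriage: arc s (origin of front/rear discs on the centreline)
def cl(s):
    if s<140: return np.array([-75,215-s])
    if s<140+75*np.pi/2: a=np.pi+(s-140)/75; return np.array([75*np.cos(a),75+75*np.sin(a)])
    return np.array([s-140-75*np.pi/2,0])
def car(s): # origin, heading deg, rear-face centre; s = arc of mid
    a,b=cl(s-20),cl(s+20);h=(b-a)/np.linalg.norm(b-a);o=(a+b)/2
    return o,np.degrees(np.arctan2(h[1],h[0])),o-45*h,h
def tcp(s,tilt,off=11,z=37):
    o,yaw,f,h=car(s); q=f-h*off*np.cos(np.deg2rad(tilt)); return (q[0],q[1],z),yaw,tilt
E
cat > pl.py <<'E'
from h import *
from workcell import get_obs
import sys
o=get_obs();print(o["time"],gpos(o).round(1),o["wrist_force"].round(1),o["joint_positions"].round(2))
for a in sys.argv[1:]:
    P=eval(a);print(inc(o,*P))
E
python3 pl.py "((-75,195,150),-90,0)"
```

```text
1.4 [-451.3  695.2  231.3] [ 1.  -0.9  0.6] [-1.23  0.6  -0.    1.6   0.    0.94 -0.08]
[-2.207, 2.219, 0.406, 0.0, -0.0, 0.454, -1]
```

>>> play_rows(increments=[-0.5, 0.5, 0.1, 0, 0, 0, -1, -1, 1, 0.2, 0, 0, 0, -1, -1, 1, 0.2, 0, 0, 0, -1, -1, 1, 0.2, 0, 0, 0, -1, -1, 1, 0.2, 0, 0, 0, -1, -1, 1, 0.2, 0, 0, 0, -1])

```text
time: 2.15
eef_pos: [397.3, 395.5, 191.3]
orientation: [2.637, 1.705, -0.001]
wrist_force: [-0.2, 1.0, 0.3]
width: -0.003
```

>>> play_rows(increments=[-0.3, 0.3, 0, 0, 0, 0, -1, -0.7, 0.7, 0, 0, 0, 0, -1, -1, 1, 0, 0, 0, 0, -1, -1, 1, 0, 0, 0, 0, -1, -1, 1, 0, 0, 0, 0, -1, -1, 1, 0, 0, 0, 0, -1])

```text
time: 2.9
eef_pos: [499.0, 129.2, 192.0]
orientation: [2.64, 1.7, 0.0]
wrist_force: [-0.6, 0.2, -1.1]
width: -0.001
```

```bash
python3 pl.py "((-75,195,150),-90,0)"
```

```text
2.9 [-109.5  237.4  192. ] [-0.6  0.2 -1.1] [-0.35  0.4  -0.02  2.12  0.01  0.62  0.77]
[-0.183, 0.202, 0.211, 0.001, -0.0, 0.452, -1]
```

>>> play_rows(increments=[-0.183, 0.202, 0.211, 0, 0, 0.452, -1, -0.183, 0.202, 0.211, 0, 0, 0.452, -1, -0.183, 0.202, 0.211, 0, 0, 0.452, -1, -0.183, 0.202, 0.211, 0, 0, 0.452, -1, -0.183, 0.202, 0.211, 0, 0, 0.452, -1, -0.183, 0.202, 0.211, 0, 0, 0.452, -1, -0.183, 0.202, 0.211, 0, 0, 0.452, -1, -0.183, 0.202, 0.211, 0, 0, 0.452, -1, -0.183, 0.202, 0.211, 0, 0, 0.452, -1, -0.183, 0.202, 0.211, 0, 0, 0.452, -1])

```text
time: 4.15
eef_pos: [520.8, 80.5, 149.9]
orientation: [3.112, -0.425, 0.002]
wrist_force: [-0.1, -0.3, -0.4]
width: 0.001
```

```bash
python3 pl.py "((-75,195,150),-90,0)" "((-75,195,37),-90,10)"
```

```text
4.15 [-75.3 196.4 149.9] [-0.1 -0.3 -0.4] [-0.54  0.51  0.39  2.15 -0.36  0.55 -0.15]
[0.002, 0.007, -0.0, 0.0, -0.001, 0.001, -1]
[0.001, 0.006, 0.565, -0.055, -0.001, 0.001, -1]
```

>>> play_rows(increments=[0.001, 0.006, 0.2, -0.02, 0, 0.001, -1, 0.001, 0.006, 0.4, -0.055, 0, 0.001, -1, 0.001, 0.006, 0.54, -0.055, 0, 0.001, -1, 0.001, 0.006, 0.565, -0.055, 0, 0.001, -1, 0.001, 0.006, 0.565, -0.055, 0, 0.001, -1, 0.001, 0.006, 0.565, -0.055, 0, 0.001, -1])

```text
time: 4.9
eef_pos: [521.4, 78.7, 38.2]
orientation: [2.942, -0.408, -0.03]
wrist_force: [0.2, 0.6, 1.6]
width: -0.004
```

```bash
python3 pl.py "tcp(100,10)" "tcp(105,10)" "tcp(110,10)"
python3 - <<'E'
from workcell import *
import cv2
from h import *
p=read_camera("side");cv2.imwrite("pics/s1.png",cv2.resize(p["img"][120:300,160:400],None,fx=3.3,fy=3.3,interpolation=cv2.INTER_CUBIC))
E
```

```text
4.9 [-74.2 194.9  38.2] [0.2 0.6 1.6] [-0.62  0.74  0.42  2.16 -0.35  0.4  -0.24]
[-0.004, 0.117, 0.026, -0.001, -0.001, -0.0, -1]
[-0.004, 0.142, 0.031, -0.001, -0.001, -0.0, -1]
[-0.004, 0.167, 0.035, -0.001, -0.001, -0.0, -1]
```

View pics/s1.png

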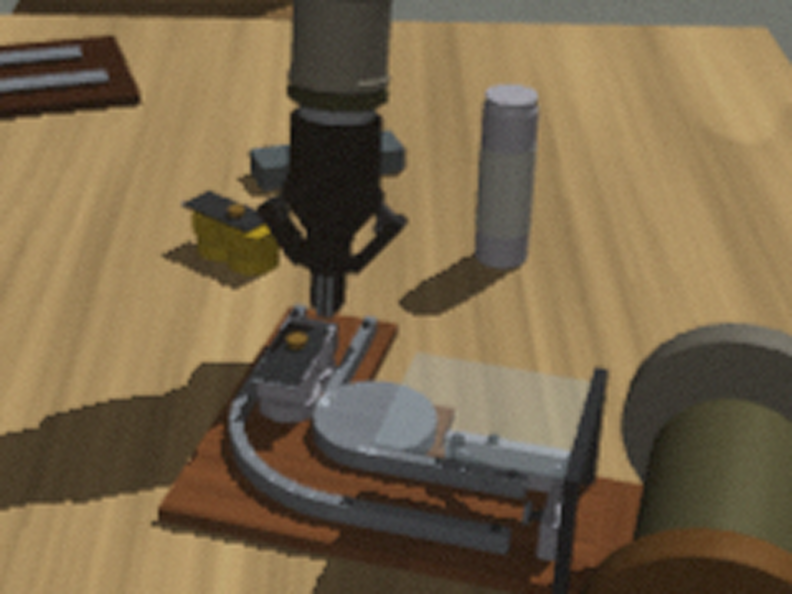

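The fingertips (crop about (325,312)) stand in the channel just behind the carriage's rear face, and everything around is clear. I'll start pushing.

```bash
cat > seq.py <<'E'
from h import *
from workcell import get_obs
import sys
a,b,n=float(sys.argv[1]),float(sys.argv[2]),int(sys.argv[3])
tm=float(sys.argv[4]) if len(sys.argv)>4 else 40
dl=float(sys.argv[5]) if len(sys.argv)>5 else 0
o=get_obs();Q=R.from_rotvec(o["orientation"]).as_matrix();print(o["time"],gpos(o).round(1),"tilt",np.degrees(np.arccos(-Q[2,2])).round(1),"F",o["wrist_force"].round(1),o["joint_positions"].round(2))
out=[]
for s in np.linspace(a,b,n+1)[1:]:
    P,y,t=tcp(s,np.interp(s,[140,270],[10,tm]));P=(P[0],P[1]-0,P[2]);out+=inc(o,P,y,t)
print(out); print("end",P,round(y,1),round(t,1),"car",car(b)[0].round(1))
E
python3 seq.py 95 130 10
```

```text
4.95 [-74.2 195.   38.2] tilt 9.9 F [-0.2 -0.2  0.4] [-0.62  0.74  0.42  2.16 -0.35  0.4  -0.24]
[-0.004, 0.111, 0.025, -0.001, -0.001, -0.0, -1, -0.004, 0.128, 0.028, -0.001, -0.001, -0.0, -1, -0.004, 0.145, 0.031, -0.001, -0.001, -0.0, -1, -0.004, 0.162, 0.034, -0.001, -0.001, -0.0, -1, -0.004, 0.18, 0.037, -0.001, -0.001, -0.0, -1, -0.004, 0.197, 0.04, -0.001, -0.001, -0.0, -1, -0.004, 0.214, 0.043, -0.001, -0.001, -0.0, -1, -0.004, 0.231, 0.046, -0.001, -0.001, -0.001, -1, -0.005, 0.248, 0.049, -0.001, -0.001, -0.003, -1, -0.007, 0.266, 0.052, -0.001, -0.0, -0.006, -1]
end (np.float64(-75.59688975947836), np.float64(140.83994546686756), 37) -89.0 10.0 car [-74.7  85. ]
```

>>> play_rows(increments=[-0.004, 0.06, 0.015, 0, 0, 0, -1, -0.004, 0.1, 0.023, 0, 0, 0, -1, -0.004, 0.13, 0.028, 0, 0, 0, -1, -0.004, 0.15, 0.032, 0, 0, 0, -1, -0.004, 0.17, 0.035, 0, 0, 0, -1, -0.004, 0.19, 0.039, 0, 0, 0, -1, -0.004, 0.21, 0.042, 0, 0, 0, -1, -0.004, 0.23, 0.046, 0, 0, -0.001, -1, -0.005, 0.25, 0.049, 0, 0, -0.003, -1, -0.007, 0.266, 0.052, 0, 0, -0.006, -1])

```text
time: 6.2
eef_pos: [505.1, 26.7, 37.0]
orientation: [2.946, -0.38, -0.033]
wrist_force: [0.3, 1.1, 0.6]
width: -0.003
```

```bash
python3 seq.py 130 170 10
python3 - <<'E'
from workcell import *
from h import *
p=read_camera("top");cv2.imwrite("pics/t1.png",cv2.resize(p["img"][140:275,230:410],None,fx=4.4,fy=4.4,interpolation=cv2.INTER_CUBIC))
E
```

```text
6.2 [-75.8 140.4  37. ] tilt 9.9 F [0.3 1.1 0.6] [-0.53  0.73  0.39  2.21 -0.32  0.34 -0.16]
[-0.002, 0.017, 0.003, -0.001, 0.001, -0.004, -1, -0.007, 0.037, 0.006, -0.001, 0.002, -0.011, -1, -0.012, 0.057, 0.01, -0.003, 0.004, -0.019, -1, -0.018, 0.077, 0.013, -0.008, 0.006, -0.029, -1, -0.025, 0.097, 0.017, -0.013, 0.008, -0.041, -1, -0.033, 0.118, 0.02, -0.019, 0.011, -0.054, -1, -0.042, 0.14, 0.024, -0.024, 0.015, -0.069, -1, -0.051, 0.162, 0.028, -0.029, 0.019, -0.085, -1, -0.059, 0.185, 0.032, -0.034, 0.023, -0.102, -1, -0.066, 0.208, 0.036, -0.039, 0.028, -0.118, -1]
end (np.float64(-88.25986436151013), np.float64(97.96661208626735), 37) -67.1 16.9 car [-66.6  46.8]
```

View pics/t1.png

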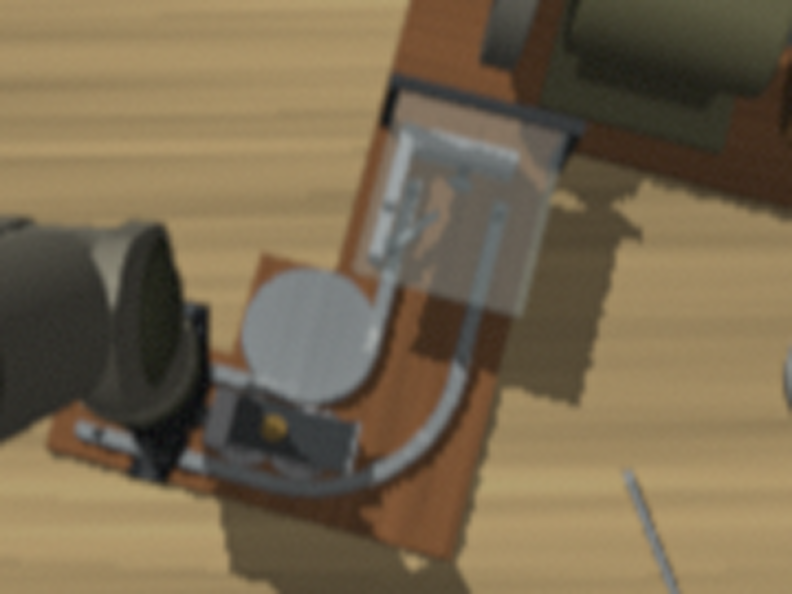

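The brass stud moved about 30 mm (to crop (274,428)), so the carriage slides freely at about 1 N. The tip lead is about 15 mm, so I'll update the offset and go into the bend.

```bash
sed -i 's/off=11/off=15/' h.py; python3 seq.py 134 172 10
```

```text
6.25 [-75.8 139.9  37. ] tilt 9.9 F [0.4 1.3 1. ] [-0.53  0.73  0.39  2.21 -0.32  0.34 -0.16]
[-0.007, 0.014, 0.003, -0.001, 0.002, -0.011, -1, -0.012, 0.033, 0.006, -0.003, 0.003, -0.019, -1, -0.018, 0.052, 0.009, -0.008, 0.005, -0.028, -1, -0.025, 0.072, 0.013, -0.012, 0.008, -0.039, -1, -0.033, 0.092, 0.016, -0.017, 0.01, -0.051, -1, -0.042, 0.112, 0.02, -0.022, 0.014, -0.065, -1, -0.052, 0.133, 0.023, -0.027, 0.017, -0.08, -1, -0.061, 0.155, 0.027, -0.032, 0.022, -0.095, -1, -0.07, 0.177, 0.031, -0.036, 0.026, -0.111, -1, -0.077, 0.2, 0.035, -0.041, 0.031, -0.126, -1]
end (np.float64(-90.40977883889992), np.float64(99.05640201219262), 37) -65.6 17.4 car [-65.9  45.1]
```

>>> play_rows(increments=[-0.007, 0.014, 0.003, 0, 0.002, -0.011, -1, -0.012, 0.033, 0.006, -0.003, 0.003, -0.019, -1, -0.018, 0.052, 0.009, -0.008, 0.005, -0.028, -1, -0.025, 0.072, 0.013, -0.012, 0.008, -0.039, -1, -0.033, 0.092, 0.016, -0.017, 0.01, -0.051, -1, -0.042, 0.112, 0.02, -0.022, 0.014, -0.065, -1, -0.052, 0.133, 0.023, -0.027, 0.017, -0.08, -1, -0.061, 0.155, 0.027, -0.032, 0.022, -0.095, -1, -0.07, 0.177, 0.031, -0.036, 0.026, -0.111, -1, -0.077, 0.2, 0.035, -0.041, 0.031, -0.126, -1])

```text
time: 7.5
eef_pos: [479.5, -9.4, 37.1]
orientation: [2.83, 0.218, 0.035]
wrist_force: [-0.2, 2.0, -1.7]
width: -0.0
```

```bash
python3 seq.py 172 206 10
```

```text
7.5 [-90.6  98.7  37.1] tilt 17.4 F [-0.2  2.  -1.7] [-0.62  0.75  0.48  2.34 -0.11  0.14  0.  ]
[-0.012, 0.015, 0.005, -0.004, 0.004, -0.013, -1, -0.024, 0.032, 0.01, -0.008, 0.008, -0.027, -1, -0.035, 0.049, 0.016, -0.013, 0.013, -0.04, -1, -0.046, 0.067, 0.021, -0.017, 0.018, -0.054, -1, -0.056, 0.085, 0.027, -0.021, 0.023, -0.067, -1, -0.065, 0.104, 0.033, -0.026, 0.029, -0.081, -1, -0.072, 0.123, 0.039, -0.03, 0.034, -0.094, -1, -0.079, 0.142, 0.045, -0.034, 0.04, -0.108, -1, -0.086, 0.162, 0.051, -0.038, 0.046, -0.121, -1, -0.091, 0.182, 0.057, -0.042, 0.052, -0.134, -1]
end (np.float64(-91.23869619845053), np.float64(56.555025828499325), 37) -39.6 25.2 car [-46.1  19.2]
```

q6 (0.14) is nearing its lower limit of 0.11. The outward tilt needs the wrist on the q5≈π/2→π side. I'll back off and increase the tilt in free space first, so the wrist settles on that branch.

```bash
python3 pl.py "((-98.7,117.3,60),-65.6,17)" "((-98.7,117.3,80),-65.6,25)" "((-98.7,117.3,90),-65.6,35)" "((-98.7,117.3,90),-65.6,40)"
```

```text
7.5 [-90.6  98.7  37.1] [-0.2  2.  -1.7] [-0.62  0.75  0.48  2.34 -0.11  0.14  0.  ]
[0.002, -0.062, -0.14, 0.002, -0.001, 0.001, -1]
[0.002, -0.032, -0.235, -0.042, -0.001, 0.001, -1]
[0.002, -0.017, -0.283, -0.098, -0.001, 0.001, -1]
[0.002, -0.017, -0.283, -0.125, -0.001, 0.001, -1]
```

>>> play_rows(increments=[0.002, -0.09, -0.06, 0, 0, 0, -1, 0.002, -0.062, -0.14, 0, 0, 0, -1, 0.002, -0.032, -0.235, -0.042, 0, 0, -1, 0.002, -0.017, -0.283, -0.07, 0, 0, -1, 0.002, -0.017, -0.283, -0.098, 0, 0, -1, 0.002, -0.017, -0.283, -0.125, 0, 0, -1, 0.002, -0.017, -0.283, -0.125, 0, 0, -1, 0.002, -0.017, -0.283, -0.125, 0, 0, -1])

```text
time: 8.5
eef_pos: [476.5, 10.0, 90.3]
orientation: [2.439, 0.188, 0.069]
wrist_force: [-0.9, 0.0, 0.0]
width: -0.002
```

```bash
python3 pl.py "((-98.7,117.3,90),-65.6,40)" "((-98.7,117.3,90),-40,40)" "((-98.7,117.3,90),-20,40)" "((-98.7,117.3,90),0,40)"
```

```text
8.5 [-98.7 116.5  90.3] [-0.9  0.   0. ] [-1.12  0.95  0.9   2.31 -0.06  0.33 -0.19]
[0.002, -0.004, -0.001, -0.001, -0.001, 0.0, -1]
[0.002, -0.004, -0.001, -0.001, 0.091, -0.109, -1]
[0.002, -0.004, -0.001, -0.0, 0.162, -0.194, -1]
[0.002, -0.004, -0.001, -0.0, 0.233, -0.279, -1]
```

```bash
python3 pl.py "((-60,60,140),-45,40)" "((-10,20,150),-20,40)" "((0,0,150),0,40)"
```

```text
8.5 [-98.7 116.5  90.3] [-0.9  0.   0. ] [-1.12  0.95  0.9   2.31 -0.06  0.33 -0.19]
[0.059, 0.418, 0.026, -0.001, 0.073, -0.087, -1]
[0.203, 0.669, 0.171, -0.0, 0.162, -0.194, -1]
[0.207, 0.755, 0.243, -0.0, 0.233, -0.279, -1]
```

>>> play_rows(increments=[0.02, 0.05, -0.2, 0, 0, 0, -1, 0.04, 0.2, -0.1, 0, 0.03, -0.04, -1, 0.059, 0.418, 0.026, 0, 0.073, -0.087, -1, 0.13, 0.55, 0.1, 0, 0.12, -0.14, -1, 0.203, 0.669, 0.171, 0, 0.162, -0.194, -1, 0.203, 0.669, 0.171, 0, 0.162, -0.194, -1, 0.203, 0.669, 0.171, 0, 0.162, -0.194, -1, 0.203, 0.669, 0.171, 0, 0.162, -0.194, -1])

```text
time: 9.5
eef_pos: [521.3, -107.4, 153.9]
orientation: [2.291, 0.682, 0.176]
wrist_force: [-0.3, -0.9, -0.4]
width: -0.002
```

```bash
python3 pl.py "((-10,20,150),-20,40)" "((0,0,150),0,40)"
```

```text
9.5 [-23.8  15.7 153.9] [-0.3 -0.9 -0.4] [-0.82  0.72  0.74  2.43  1.71  0.28 -1.38]
[0.064, 0.016, 0.036, 0.014, 0.101, -0.079, -1]
[0.025, 0.09, 0.11, 0.009, 0.174, -0.163, -1]
```

q5 is swinging to the right branch (1.71). Continuing.

>>> play_rows(increments=[0.064, 0.016, 0.036, 0.014, 0.101, -0.079, -1, 0.064, 0.016, 0.036, 0.014, 0.101, -0.079, -1, 0.064, 0.016, 0.036, 0.014, 0.101, -0.079, -1, 0.025, 0.09, 0.11, 0.009, 0.174, -0.163, -1, 0.025, 0.09, 0.11, 0.009, 0.174, -0.163, -1, 0.025, 0.09, 0.11, 0.009, 0.174, -0.163, -1, 0.025, 0.09, 0.11, 0.009, 0.174, -0.163, -1, 0.025, 0.09, 0.11, 0.009, 0.174, -0.163, -1])

```text
time: 10.5
eef_pos: [538.7, -133.3, 151.3]
orientation: [2.02, 1.517, 0.555]
wrist_force: [0.9, 0.2, 0.1]
width: 0.0
```

```bash
python3 pl.py "((0,0,150),0,40)" "((-30,40,150),-40,35)" "((-60,80,120),-65.6,30)" "((-100,121,60),-65.6,30)"
```

```text
10.5 [ -0.   -4.4 151.3] [0.9 0.2 0.1] [ 0.37  0.55 -0.44  2.56  2.57  0.72 -1.21]
[0.022, -0.004, 0.005, 0.001, 0.001, -0.002, -1]
[0.221, -0.12, -0.093, 0.027, -0.134, 0.174, -1]
[0.42, -0.333, -0.075, 0.05, -0.208, 0.297, -1]
[0.623, -0.68, 0.024, 0.05, -0.208, 0.297, -1]
```

>>> play_rows(increments=[0.11, -0.06, -0.05, 0.014, -0.067, 0.087, -1, 0.221, -0.12, -0.093, 0.027, -0.134, 0.174, -1, 0.221, -0.12, -0.093, 0.027, -0.134, 0.174, -1, 0.221, -0.12, -0.093, 0.027, -0.134, 0.174, -1, 0.32, -0.22, -0.085, 0.04, -0.17, 0.23, -1, 0.42, -0.333, -0.075, 0.05, -0.208, 0.297, -1, 0.42, -0.333, -0.075, 0.05, -0.208, 0.297, -1, 0.42, -0.333, -0.075, 0.05, -0.208, 0.297, -1, 0.42, -0.333, -0.075, 0.05, -0.208, 0.297, -1])

```text
time: 11.62
eef_pos: [503.7, -35.9, 120.4]
orientation: [2.611, 0.2, 0.056]
wrist_force: [-0.3, -0.9, 0.2]
width: -0.003
```

```bash
python3 pl.py "((-60,80,120),-65.6,30)" "((-100,121,120),-65.6,30)" "((-100,121,60),-65.6,30)"
```

```text
11.625 [-60.2  79.8 120.4] [-0.3 -0.9  0.2] [-0.08  0.61 -0.41  2.23  1.06  0.87 -1.22]
[0.001, -0.002, 0.002, 0.0, -0.001, 0.0, -1]
[-0.096, -0.235, -0.133, 0.0, -0.001, 0.0, -1]
[-0.096, -0.385, 0.126, 0.0, -0.001, 0.0, -1]
```

The wrist is now on a comfortable branch (q5=1.06, q6=0.87). Going down behind the carriage.

>>> play_rows(increments=[-0.05, -0.12, -0.07, 0, 0, 0, -1, -0.096, -0.235, -0.133, 0, 0, 0, -1, -0.096, -0.31, 0, 0, 0, 0, -1, -0.096, -0.385, 0.126, 0, 0, 0, -1, -0.096, -0.385, 0.126, 0, 0, 0, -1, -0.096, -0.385, 0.126, 0, 0, 0, -1])

```text
time: 12.38
eef_pos: [476.4, 14.4, 60.9]
orientation: [2.61, 0.201, 0.057]
wrist_force: [0.1, 0.3, -0.1]
width: -0.004
```

```bash
sed -i 's/\[140,270\],\[10,tm\]/[172,270],[30,tm]/' seq.py; python3 pl.py "((-99,119,38),-65.6,30)";python3 seq.py 165 180 5 37
```

```text
12.375 [-100.   120.8   60.9] [ 0.1  0.3 -0.1] [-0.21  0.72 -0.41  2.28  1.15  0.84 -1.47]
[0.001, -0.049, 0.104, 0.0, -0.001, 0.0, -1]
12.375 [-100.   120.8   60.9] tilt 30.1 F [ 0.1  0.3 -0.1] [-0.21  0.72 -0.41  2.28  1.15  0.84 -1.47]
[0.014, 0.032, 0.157, 0.0, -0.009, 0.015, -1, 0.002, 0.045, 0.164, 0.0, -0.003, 0.004, -1, -0.009, 0.057, 0.171, -0.0, 0.003, -0.007, -1, -0.02, 0.07, 0.179, -0.002, 0.01, -0.018, -1, -0.03, 0.084, 0.186, -0.003, 0.016, -0.029, -1]
end (np.float64(-91.74538386961659), np.float64(88.0887905241388), 37) -59.4 30.6 car [-62.3  38.2]
```

>>> play_rows(increments=[0.001, -0.049, 0.104, 0, 0, 0, -1, 0.001, -0.02, 0.12, 0, 0, 0, -1, 0.004, 0.005, 0.14, 0, -0.004, 0.005, -1, 0.003, 0.032, 0.157, 0, -0.003, 0.004, -1, 0.002, 0.045, 0.164, 0, -0.003, 0.004, -1, -0.009, 0.057, 0.171, 0, 0.003, -0.007, -1, -0.02, 0.07, 0.179, -0.002, 0.01, -0.018, -1, -0.03, 0.084, 0.186, -0.003, 0.016, -0.029, -1])

```text
time: 13.38
eef_pos: [476.0, -18.6, 37.2]
orientation: [2.59, 0.339, 0.093]
wrist_force: [0.9, 2.3, 0.2]
width: 0.001
```

```bash
python3 seq.py 180 210 10 37;  python3 - <<'E'
from workcell import *
from h import *
a=[read_camera(n)["img"] for n in ("top","side")]
a=[a[0][150:270,230:380],a[1][170:290,180:330]]
cv2.imwrite("pics/b1.png",cv2.resize(np.hstack(a),None,fx=2.66,fy=2.66,interpolation=cv2.INTER_CUBIC))
E
```

```text
13.375 [-91.5  88.9  37.2] tilt 30.5 F [0.9 2.3 0.2] [-0.19  0.76 -0.37  2.35  1.36  0.79 -1.55]
[-0.015, 0.015, 0.01, -0.001, 0.006, -0.011, -1, -0.025, 0.028, 0.018, -0.003, 0.013, -0.021, -1, -0.035, 0.041, 0.026, -0.004, 0.019, -0.032, -1, -0.045, 0.055, 0.034, -0.005, 0.026, -0.043, -1, -0.054, 0.069, 0.042, -0.006, 0.032, -0.054, -1, -0.062, 0.084, 0.051, -0.007, 0.039, -0.065, -1, -0.069, 0.099, 0.059, -0.008, 0.046, -0.076, -1, -0.076, 0.114, 0.068, -0.01, 0.053, -0.087, -1, -0.082, 0.129, 0.077, -0.011, 0.059, -0.097, -1, -0.087, 0.144, 0.086, -0.012, 0.066, -0.108, -1]
end (np.float64(-89.36361121262959), np.float64(51.15308656561132), 37) -36.5 32.7 car [-43.1  16.9]
```

View pics/b1.png

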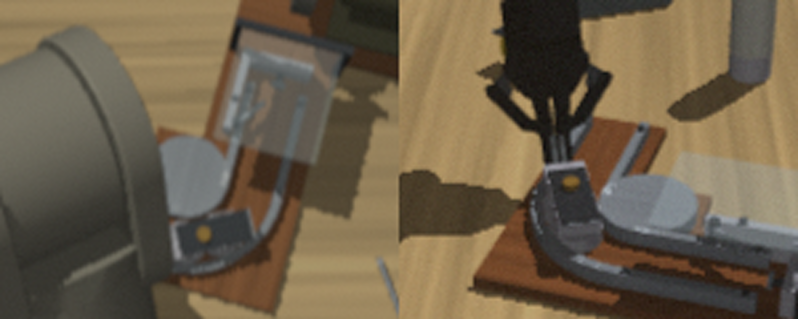

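The side half shows the tips against the middle of the rear face, with the carriage down in the bend (about (572,205)). The force is about 2.3 N. I'll continue.

>>> play_rows(increments=[-0.015, 0.015, 0.01, -0.001, 0.006, -0.011, -1, -0.025, 0.028, 0.018, -0.003, 0.013, -0.021, -1, -0.035, 0.041, 0.026, -0.004, 0.019, -0.032, -1, -0.045, 0.055, 0.034, -0.005, 0.026, -0.043, -1, -0.054, 0.069, 0.042, -0.006, 0.032, -0.054, -1, -0.062, 0.084, 0.051, -0.007, 0.039, -0.065, -1, -0.069, 0.099, 0.059, -0.008, 0.046, -0.076, -1, -0.076, 0.114, 0.068, -0.01, 0.053, -0.087, -1, -0.082, 0.129, 0.077, -0.011, 0.059, -0.097, -1, -0.087, 0.144, 0.086, -0.012, 0.066, -0.108, -1])

```text
time: 14.72
eef_pos: [467.5, -55.8, 37.2]
orientation: [2.451, 0.837, 0.244]
wrist_force: [0.1, 2.1, 0.2]
width: -0.004
```

```bash
python3 seq.py 210 240 10 37
```

```text
14.725 [-89.6  50.8  37.2] tilt 32.7 F [0.1 2.1 0.2] [-0.12  0.79 -0.4   2.55  1.88  0.88 -1.67]
[-0.009, 0.012, 0.009, -0.001, 0.007, -0.011, -1, -0.02, 0.024, 0.017, -0.002, 0.014, -0.021, -1, -0.03, 0.038, 0.026, -0.003, 0.021, -0.032, -1, -0.039, 0.051, 0.034, -0.005, 0.028, -0.043, -1, -0.048, 0.065, 0.043, -0.006, 0.035, -0.053, -1, -0.056, 0.079, 0.052, -0.007, 0.043, -0.064, -1, -0.063, 0.094, 0.062, -0.008, 0.05, -0.074, -1, -0.069, 0.108, 0.071, -0.009, 0.057, -0.085, -1, -0.075, 0.123, 0.081, -0.011, 0.064, -0.095, -1, -0.08, 0.138, 0.09, -0.012, 0.071, -0.106, -1]
end (np.float64(-72.70897170097166), np.float64(18.19002121760248), 37) -13.7 34.9 car [-17.    4.7]
```

q4 is at 2.55 against a limit of 2.56, so here I'll reduce the tilt and raise it again further out.

```bash
sed -i 's/\[172,270\],\[30,tm\]/[210,228,250,283,308,330,350],[32.7,18,18,22,28,34,37]/' seq.py; python3 seq.py 210 234 10
```

```text
14.725 [-89.6  50.8  37.2] tilt 32.7 F [0.1 2.1 0.2] [-0.12  0.79 -0.4   2.55  1.88  0.88 -1.67]
[-0.007, 0.008, 0.006, 0.011, 0.006, -0.009, -1, -0.016, 0.017, 0.012, 0.022, 0.011, -0.018, -1, -0.024, 0.026, 0.018, 0.033, 0.016, -0.027, -1, -0.032, 0.036, 0.024, 0.044, 0.02, -0.036, -1, -0.04, 0.046, 0.031, 0.055, 0.024, -0.045, -1, -0.047, 0.056, 0.037, 0.065, 0.028, -0.055, -1, -0.054, 0.066, 0.044, 0.076, 0.032, -0.064, -1, -0.061, 0.077, 0.051, 0.081, 0.036, -0.074, -1, -0.067, 0.089, 0.059, 0.081, 0.04, -0.083, -1, -0.072, 0.101, 0.066, 0.081, 0.044, -0.092, -1]
end (np.float64(-78.88865991387983), np.float64(24.7664247336959), 37) -18.2 18.0 car [-22.6   6.3]
```

>>> play_rows(increments=[-0.007, 0.008, 0.006, 0.011, 0.006, -0.009, -1, -0.016, 0.017, 0.012, 0.022, 0.011, -0.018, -1, -0.024, 0.026, 0.018, 0.033, 0.016, -0.027, -1, -0.032, 0.036, 0.024, 0.044, 0.02, -0.036, -1, -0.04, 0.046, 0.031, 0.055, 0.024, -0.045, -1, -0.047, 0.056, 0.037, 0.065, 0.028, -0.055, -1, -0.054, 0.066, 0.044, 0.076, 0.032, -0.064, -1, -0.061, 0.077, 0.051, 0.081, 0.036, -0.074, -1, -0.067, 0.089, 0.059, 0.081, 0.04, -0.083, -1, -0.072, 0.101, 0.066, 0.081, 0.044, -0.092, -1])

```text
time: 15.98
eef_pos: [470.7, -83.7, 37.1]
orientation: [2.521, 1.343, 0.212]
wrist_force: [-2.9, 0.7, 1.6]
width: 0.002
```

```bash
python3 seq.py 234 264 10
```

```text
15.975 [-78.9  24.8  37.1] tilt 18.0 F [-2.9  0.7  1.6] [ 0.16  0.68 -0.35  2.5   2.12  0.49 -1.23]
[-0.012, 0.014, 0.005, 0.0, 0.004, -0.012, -1, -0.022, 0.028, 0.01, 0.0, 0.008, -0.024, -1, -0.032, 0.043, 0.015, 0.0, 0.012, -0.035, -1, -0.04, 0.058, 0.019, 0.0, 0.015, -0.045, -1, -0.048, 0.074, 0.024, 0.0, 0.018, -0.054, -1, -0.053, 0.089, 0.029, -0.001, 0.021, -0.062, -1, -0.058, 0.105, 0.035, -0.003, 0.023, -0.07, -1, -0.062, 0.12, 0.04, -0.005, 0.026, -0.076, -1, -0.064, 0.135, 0.045, -0.007, 0.028, -0.081, -1, -0.065, 0.151, 0.05, -0.009, 0.03, -0.086, -1]
end (np.float64(-52.86330949651511), np.float64(2.5104964582534066), 37) -1.8 19.7 car [6.2 0.6]
```

Tracking is exact and the joints have margin. Continuing.

>>> play_rows(increments=[-0.012, 0.014, 0.005, 0, 0.004, -0.012, -1, -0.022, 0.028, 0.01, 0, 0.008, -0.024, -1, -0.032, 0.043, 0.015, 0, 0.012, -0.035, -1, -0.04, 0.058, 0.019, 0, 0.015, -0.045, -1, -0.048, 0.074, 0.024, 0, 0.018, -0.054, -1, -0.053, 0.089, 0.029, -0.001, 0.021, -0.062, -1, -0.058, 0.105, 0.035, -0.003, 0.023, -0.07, -1, -0.062, 0.12, 0.04, -0.005, 0.026, -0.076, -1, -0.064, 0.135, 0.045, -0.007, 0.028, -0.081, -1, -0.065, 0.151, 0.05, -0.009, 0.03, -0.086, -1])

```text
time: 17.23
eef_pos: [490.0, -112.4, 36.9]
orientation: [2.299, 1.686, 0.294]
wrist_force: [-0.6, 0.5, 0.2]
width: -0.0
```

```bash
python3 seq.py 264 294 10;  python3 - <<'E'
from workcell import *
from h import *
a=read_camera("side")["img"][170:290,180:340]
cv2.imwrite("pics/b2.png",cv2.resize(a,None,fx=4,fy=4,interpolation=cv2.INTER_CUBIC))
E
```

```text
17.225 [-52.6   2.4  36.9] tilt 19.7 F [-0.6  0.5  0.2] [ 0.31  0.69 -0.37  2.49  2.39  0.46 -1.06]
[-0.004, 0.013, 0.004, -0.002, 0.001, -0.003, -1, -0.007, 0.027, 0.009, -0.004, 0.002, -0.006, -1, -0.009, 0.042, 0.014, -0.006, 0.002, -0.008, -1, -0.01, 0.056, 0.019, -0.008, 0.003, -0.009, -1, -0.01, 0.07, 0.024, -0.01, 0.003, -0.009, -1, -0.009, 0.085, 0.03, -0.012, 0.003, -0.009, -1, -0.009, 0.099, 0.035, -0.016, 0.003, -0.009, -1, -0.008, 0.113, 0.04, -0.02, 0.003, -0.009, -1, -0.008, 0.128, 0.045, -0.024, 0.003, -0.009, -1, -0.007, 0.142, 0.05, -0.028, 0.003, -0.009, -1]
end (np.float64(-22.44390353978497), np.float64(0.0), 37) 0.0 24.6 car [36.2  0. ]
```

View pics/b2.png

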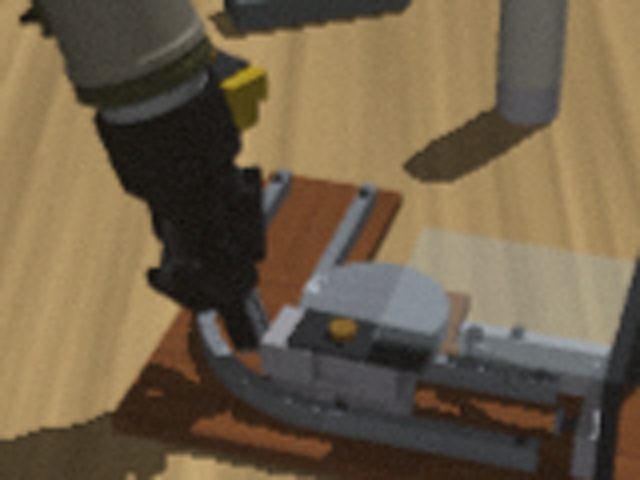

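The carriage has come out of the bend, straight and seated, at about (340,355), with the tips on its rear face.

>>> play_rows(increments=[-0.004, 0.013, 0.004, -0.002, 0.001, -0.003, -1, -0.007, 0.027, 0.009, -0.004, 0.002, -0.006, -1, -0.009, 0.042, 0.014, -0.006, 0.002, -0.008, -1, -0.01, 0.056, 0.019, -0.008, 0.003, -0.009, -1, -0.01, 0.07, 0.024, -0.01, 0.003, -0.009, -1, -0.009, 0.085, 0.03, -0.012, 0.003, -0.009, -1, -0.009, 0.099, 0.035, -0.016, 0.003, -0.009, -1, -0.008, 0.113, 0.04, -0.02, 0.003, -0.009, -1, -0.008, 0.128, 0.045, -0.024, 0.003, -0.009, -1, -0.007, 0.142, 0.05, -0.028, 0.003, -0.009, -1])

```text
time: 18.52
eef_pos: [518.7, -123.3, 37.0]
orientation: [2.211, 1.674, 0.367]
wrist_force: [-1.2, -0.2, -0.5]
width: -0.001
```

```bash
python3 seq.py 294 324 10
```

```text
18.525 [-22.   -0.3  37. ] tilt 24.8 F [-1.2 -0.2 -0.5] [ 0.36  0.73 -0.41  2.48  2.47  0.57 -1.08]
[0.001, 0.012, 0.006, -0.003, 0.0, 0.0, -1, 0.001, 0.026, 0.012, -0.007, 0.0, 0.0, -1, 0.001, 0.04, 0.019, -0.011, 0.0, 0.0, -1, 0.001, 0.054, 0.025, -0.015, 0.0, 0.0, -1, 0.001, 0.068, 0.032, -0.019, 0.0, 0.0, -1, 0.001, 0.082, 0.038, -0.024, 0.0, 0.0, -1, 0.001, 0.096, 0.045, -0.028, 0.0, 0.0, -1, 0.001, 0.11, 0.051, -0.033, 0.0, 0.0, -1, 0.001, 0.124, 0.058, -0.038, 0.0, 0.0, -1, 0.001, 0.138, 0.064, -0.042, 0.0, 0.0, -1]
end (np.float64(8.520258099749185), np.float64(0.0), 37) 0.0 32.4 car [66.2  0. ]
```

>>> play_rows(increments=[0.001, 0.012, 0.006, -0.003, 0, 0, -1, 0.001, 0.026, 0.012, -0.007, 0, 0, -1, 0.001, 0.04, 0.019, -0.011, 0, 0, -1, 0.001, 0.054, 0.025, -0.015, 0, 0, -1, 0.001, 0.068, 0.032, -0.019, 0, 0, -1, 0.001, 0.082, 0.038, -0.024, 0, 0, -1, 0.001, 0.096, 0.045, -0.028, 0, 0, -1, 0.001, 0.11, 0.051, -0.033, 0, 0, -1, 0.001, 0.124, 0.058, -0.038, 0, 0, -1, 0.001, 0.138, 0.064, -0.042, 0, 0, -1])

```text
time: 19.77
eef_pos: [547.9, -131.2, 36.8]
orientation: [2.115, 1.601, 0.464]
wrist_force: [-3.6, 0.3, -0.9]
width: -0.004
```

```bash
python3 seq.py 324 339 8
python3 - <<'E'
from workcell import *
from h import *
a=read_camera("side")["img"][190:280,230:350]
b=read_camera("top")["img"][150:240,280:400]
cv2.imwrite("pics/b3.png",cv2.resize(np.hstack([a,b]),None,fx=3.3,fy=3.3,interpolation=cv2.INTER_CUBIC))
E
```

```text
19.775 [ 8.3  0.  36.8] tilt 32.4 F [-3.6  0.3 -0.9] [ 0.39  0.79 -0.47  2.5   2.56  0.78 -1.15]
[-0.0, 0.01, 0.005, -0.003, 0.0, 0.0, -1, -0.0, 0.018, 0.01, -0.006, 0.0, 0.0, -1, -0.0, 0.026, 0.015, -0.009, 0.0, 0.0, -1, -0.0, 0.034, 0.021, -0.01, 0.0, 0.0, -1, -0.0, 0.042, 0.026, -0.012, 0.0, 0.0, -1, -0.0, 0.051, 0.031, -0.013, 0.0, 0.0, -1, -0.0, 0.059, 0.036, -0.015, 0.0, 0.0, -1, -0.0, 0.067, 0.041, -0.017, 0.0, 0.0, -1]
end (np.float64(23.955780438267304), np.float64(0.0), 37) 0.0 35.4 car [81.2  0. ]
```

View pics/b3.png

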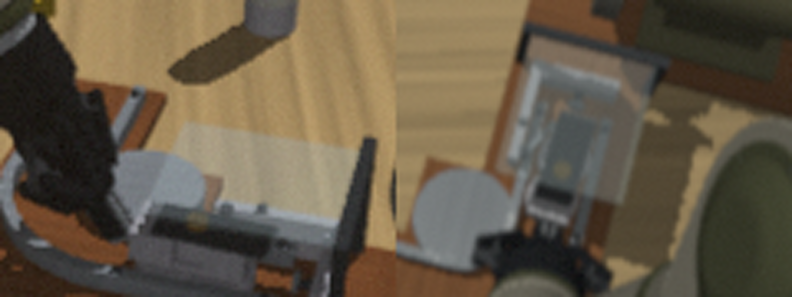

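>>> play_rows(increments=[0, 0.01, 0.005, -0.003, 0, 0, -1, 0, 0.018, 0.01, -0.006, 0, 0, -1, 0, 0.026, 0.015, -0.009, 0, 0, -1, 0, 0.034, 0.021, -0.01, 0, 0, -1, 0, 0.042, 0.026, -0.012, 0, 0, -1, 0, 0.051, 0.031, -0.013, 0, 0, -1])

```text
time: 20.62
eef_pos: [559.9, -134.4, 37.0]
orientation: [2.084, 1.579, 0.493]
wrist_force: [-3.4, 2.1, -0.4]
width: 0.003
```

```bash
python3 seq.py 335 341 6
python3 - <<'E'
from workcell import *
from h import *
p=read_camera("top")
w=ray((330.6,201.5),60,p);print("brass before",gpos({"eef_pos":w}))
cv2.imwrite("pics/t5.png",p["img"])
for d in boxes_of("carriage",p)[:2]:print(gpos({"eef_pos":np.array(d["xyz"])}),d["p"])
# brass colour centroid
for f in ["pics/top0.png","pics/t5.png"]:
    im=cv2.imread(f)[150:260,270:370];h=cv2.cvtColor(im,cv2.COLOR_BGR2HSV).astype(int)
    print(f,im[201-150-3:201-150+4:2,56:66:2].tolist() if 't5' in f else im[234-150,10:16].tolist())
E
```

```text
20.625 [20.7  0.2 37. ] tilt 34.7 F [-3.4  2.1 -0.4] [ 0.39  0.81 -0.47  2.5   2.59  0.84 -1.16]
[-0.001, 0.001, 0.001, -0.001, 0.0, 0.0, -1, -0.001, 0.005, 0.004, -0.002, 0.0, 0.0, -1, -0.001, 0.009, 0.007, -0.003, 0.0, 0.0, -1, -0.001, 0.013, 0.009, -0.003, 0.0, 0.0, -1, -0.001, 0.018, 0.012, -0.004, 0.0, 0.0, -1, -0.001, 0.022, 0.015, -0.005, 0.0, 0.0, -1]
end (np.float64(26.00138868965774), np.float64(0.0), 37) 0.0 35.6 car [83.2  0. ]
brass before [60.71672641 -0.98091453 60.        ]
[-212.86053601  329.17684103   46.3       ] 0.76
pics/top0.png [[49, 88, 107], [49, 95, 118], [48, 94, 117], [48, 93, 116], [45, 85, 105], [42, 56, 65]]
pics/t5.png [[[82, 82, 76], [81, 87, 83], [80, 95, 98], [81, 97, 99], [83, 86, 81]], [[81, 81, 74], [83, 84, 77], [81, 89, 87], [82, 88, 87], [83, 83, 77]], [[81, 81, 74], [83, 83, 76], [83, 84, 76], [82, 82, 76], [83, 83, 76]], [[81, 81, 75], [82, 83, 76], [83, 82, 77], [83, 82, 76], [86, 86, 80]]]
```

The carriage origin is at about 77 mm and the force is about 4 N. Now I'll use small steps: 1 mm forward = (+0.0041 y, +0.0029 z).

>>> play_rows(increments=[0, 0.004, 0.003, 0, 0, 0, -1, 0, 0.008, 0.006, 0, 0, 0, -1, 0, 0.012, 0.009, 0, 0, 0, -1, 0, 0.016, 0.012, 0, 0, 0, -1, 0, 0.02, 0.014, 0, 0, 0, -1, 0, 0.024, 0.017, 0, 0, 0, -1, 0, 0.024, 0.017, 0, 0, 0, -1])

```text
time: 21.6
eef_pos: [566.3, -136.1, 37.2]
orientation: [2.084, 1.578, 0.494]
wrist_force: [-3.7, 0.6, -0.7]
width: -0.002
```

>>> play_rows(increments=[0, 0.002, 0.001, 0, 0, 0, -1, 0, 0.004, 0.003, 0, 0, 0, -1, 0, 0.006, 0.004, 0, 0, 0, -1, 0, 0.008, 0.006, 0, 0, 0, -1, 0, 0.01, 0.007, 0, 0, 0, -1, 0, 0.012, 0.009, 0, 0, 0, -1, 0, 0.012, 0.009, 0, 0, 0, -1])

```text
time: 22.48
eef_pos: [569.3, -136.9, 37.2]
orientation: [2.084, 1.578, 0.494]
wrist_force: [-2.3, 1.8, -0.3]
width: 0.0
```

```bash
python3 pl.py
```

```text
22.475 [30.4  0.4 37.2] [-2.3  1.8 -0.3] [ 0.39  0.81 -0.47  2.48  2.59  0.81 -1.15]
```

>>> play_rows(increments=[0, 0.002, 0.001, 0, 0, 0, -1, 0, 0.004, 0.003, 0, 0, 0, -1, 0, 0.006, 0.004, 0, 0, 0, -1, 0, 0.008, 0.006, 0, 0, 0, -1, 0, 0.008, 0.006, 0, 0, 0, -1])

```text
time: 23.1
eef_pos: [571.4, -137.5, 37.1]
orientation: [2.083, 1.577, 0.494]
wrist_force: [-2.3, 0.4, -0.2]
width: 0.0
```

>>> play_rows(increments=[0, 0.002, 0.001, 0, 0, 0, -1, 0, 0.004, 0.003, 0, 0, 0, -1, 0, 0.006, 0.004, 0, 0, 0, -1, 0, 0.008, 0.006, 0, 0, 0, -1, 0, 0.008, 0.006, 0, 0, 0, -1])

```text
time: 23.72
eef_pos: [573.4, -138.0, 37.1]
orientation: [2.083, 1.577, 0.495]
wrist_force: [-1.9, 0.7, -0.5]
width: 0.003
```

>>> play_rows(increments=[0, 0.002, 0.001, 0, 0, 0, -1, 0, 0.004, 0.003, 0, 0, 0, -1, 0, 0.006, 0.004, 0, 0, 0, -1, 0, 0.008, 0.006, 0, 0, 0, -1, 0, 0.008, 0.006, 0, 0, 0, -1])

```text
time: 24.35
eef_pos: [574.9, -138.5, 36.9]
orientation: [2.084, 1.578, 0.494]
wrist_force: [-4.5, 1.5, 0.1]
width: -0.001
```

```bash
python3 pl.py
python3 - <<'E'
from workcell import *
from h import *
a=read_camera("side")["img"][190:280,230:350]
b=read_camera("top")["img"][150:240,280:400]
cv2.imwrite("pics/b4.png",cv2.resize(np.hstack([a,b]),None,fx=3.3,fy=3.3,interpolation=cv2.INTER_CUBIC))
E
```

```text
24.35 [36.2  0.3 36.9] [-4.5  1.5  0.1] [ 0.39  0.81 -0.46  2.46  2.59  0.8  -1.14]
```

View pics/b4.png

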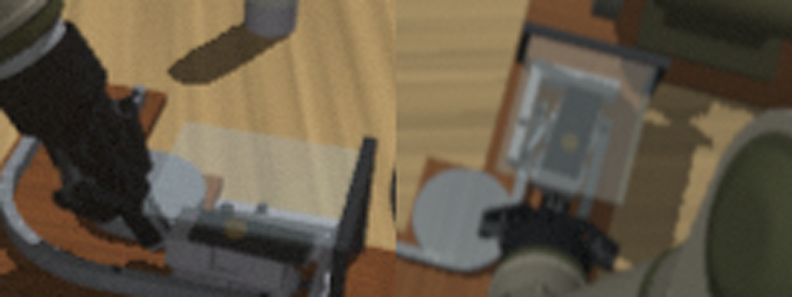

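The brass stud at (570,141) puts the origin at about 92 mm. The force has risen to 4.7 N, which is the first buffer contact at TCP x≈36. I expect latch-over at 42-45 and must stay well below about 49.

>>> play_rows(increments=[0, 0.003, 0.002, 0, 0, 0, -1, 0, 0.006, 0.004, 0, 0, 0, -1, 0, 0.009, 0.006, 0, 0, 0, -1, 0, 0.012, 0.009, 0, 0, 0, -1, 0, 0.012, 0.009, 0, 0, 0, -1])

```text
time: 25.08
eef_pos: [577.1, -139.1, 36.5]
orientation: [2.085, 1.579, 0.493]
wrist_force: [-6.2, 1.2, 0.1]
width: 0.001
```

>>> play_rows(increments=[0, 0.003, 0.002, 0, 0, 0, -1, 0, 0.006, 0.004, 0, 0, 0, -1, 0, 0.008, 0.006, 0, 0, 0, -1, 0, 0.008, 0.006, 0, 0, 0, -1])

```text
time: 25.58
eef_pos: [578.0, -139.3, 36.1]
orientation: [2.086, 1.581, 0.492]
wrist_force: [-7.1, 1.9, 0.8]
width: -0.002
```

```bash
python3 pl.py
```

```text
25.575 [39.4  0.3 36.1] [-7.1  1.9  0.8] [ 0.39  0.81 -0.46  2.45  2.58  0.79 -1.14]
```

```bash
python3 pl.py "((41,0,37),0,35)" "((43,0,37),0,35)"
```

```text
25.575 [39.4  0.3 36.1] [-7.1  1.9  0.8] [ 0.39  0.81 -0.46  2.45  2.58  0.79 -1.14]
[-0.002, 0.009, 0.001, -0.002, -0.0, 0.0, -1]
[-0.002, 0.017, 0.007, -0.002, -0.0, 0.0, -1]
```

>>> play_rows(increments=[-0.001, 0.004, 0.001, -0.001, 0, 0, -1, -0.001, 0.007, 0.001, -0.001, 0, 0, -1, -0.001, 0.009, 0.001, -0.002, 0, 0, -1, -0.001, 0.011, 0.003, -0.002, 0, 0, -1, -0.001, 0.013, 0.004, -0.002, 0, 0, -1, -0.001, 0.013, 0.004, -0.002, 0, 0, -1])

```text
time: 26.32
eef_pos: [579.2, -139.8, 36.5]
orientation: [2.083, 1.579, 0.495]
wrist_force: [-8.6, 2.7, 0.6]
width: 0.001
```

```bash
python3 pl.py "((42,0,37),0,35)" "((43,0,37),0,35)" "((44,0,37),0,35)"
```

```text
26.325 [40.7  0.2 36.5] [-8.6  2.7  0.6] [ 0.4   0.81 -0.46  2.45  2.59  0.79 -1.14]
[-0.001, 0.007, 0.002, -0.001, -0.0, 0.0, -1]
[-0.001, 0.011, 0.005, -0.001, -0.0, 0.0, -1]
[-0.001, 0.015, 0.007, -0.001, -0.0, 0.0, -1]
```

>>> play_rows(increments=[-0.001, 0.004, 0.001, -0.001, 0, 0, -1, -0.001, 0.007, 0.003, -0.001, 0, 0, -1, -0.001, 0.01, 0.005, -0.001, 0, 0, -1, -0.001, 0.012, 0.006, -0.001, 0, 0, -1, -0.001, 0.012, 0.006, -0.001, 0, 0, -1])

```text
time: 26.95
eef_pos: [580.1, -140.1, 36.3]
orientation: [2.082, 1.58, 0.496]
wrist_force: [-8.0, 2.1, 0.7]
width: 0.001
```

```bash
python3 pl.py "((43,0,37),0,35)" "((44,0,37),0,35)"
```

```text
26.95 [41.7  0.2 36.3] [-8.   2.1  0.7] [ 0.4   0.81 -0.46  2.45  2.59  0.79 -1.13]
[-0.001, 0.007, 0.001, -0.001, -0.0, 0.001, -1]
[-0.001, 0.011, 0.004, -0.001, -0.0, 0.001, -1]
```

>>> play_rows(increments=[-0.001, 0.004, 0.001, -0.001, 0, 0, -1, -0.001, 0.007, 0.002, -0.001, 0, 0, -1, -0.001, 0.01, 0.004, -0.001, 0, 0, -1, -0.001, 0.011, 0.005, -0.001, 0, 0, -1, -0.001, 0.011, 0.005, -0.001, 0, 0, -1])

```text
time: 27.58
eef_pos: [580.7, -140.3, 36.2]
orientation: [2.081, 1.581, 0.496]
wrist_force: [-8.6, 2.8, 1.7]
width: 0.002
```

```bash
python3 pl.py "((44,0,37),0,35)" "((45,0,37),0,35)"
```

```text
27.575 [42.3  0.2 36.2] [-8.6  2.8  1.7] [ 0.4   0.81 -0.46  2.45  2.59  0.79 -1.13]
[-0.001, 0.009, 0.002, -0.001, -0.001, 0.001, -1]
[-0.001, 0.013, 0.005, -0.001, -0.001, 0.001, -1]
```

>>> play_rows(increments=[-0.001, 0.004, 0.001, -0.001, 0, 0, -1, -0.001, 0.007, 0.002, -0.001, 0, 0, -1, -0.001, 0.01, 0.004, -0.001, 0, 0, -1, -0.001, 0.012, 0.005, -0.001, 0, 0, -1, -0.001, 0.012, 0.005, -0.001, 0, 0, -1])

```text
time: 28.2
eef_pos: [581.3, -140.4, 36.2]
orientation: [2.081, 1.583, 0.497]
wrist_force: [-9.9, 3.9, 1.1]
width: 0.001
```

```bash
python3 pl.py "((44,0,37),0,35)" "((45,0,37),0,35)" "((46,0,37),0,35)"
```

```text
28.2 [42.9  0.2 36.2] [-9.9  3.9  1.1] [ 0.4   0.81 -0.46  2.45  2.59  0.78 -1.13]
[-0.001, 0.007, -0.0, -0.001, -0.001, 0.001, -1]
[-0.001, 0.011, 0.003, -0.001, -0.001, 0.001, -1]
[-0.001, 0.015, 0.006, -0.001, -0.001, 0.001, -1]
```

>>> play_rows(increments=[-0.001, 0.004, 0.001, -0.001, 0, 0, -1, -0.001, 0.007, 0.002, -0.001, 0, 0, -1, -0.001, 0.01, 0.004, -0.001, 0, 0, -1, -0.001, 0.013, 0.005, -0.001, 0, 0, -1, -0.001, 0.013, 0.005, -0.001, 0, 0, -1])

```text
time: 28.82
eef_pos: [582.0, -140.7, 36.2]
orientation: [2.081, 1.584, 0.497]
wrist_force: [-9.9, 4.0, 0.4]
width: -0.001
```

```bash
python3 pl.py "((44,0,37),0,35)" "((45,0,37),0,35)" "((46,0,37),0,35)"
python3 - <<'E'
from workcell import *
from h import *
b=read_camera("top")["img"][155:220,300:370]
a=read_camera("side")["img"][215:280,280:350]
cv2.imwrite("pics/b5.png",cv2.resize(np.hstack([a,b]),None,fx=5.7,fy=5.7,interpolation=cv2.INTER_CUBIC))
E
```

```text
28.825 [43.6  0.1 36.2] [-9.9  4.   0.4] [ 0.4   0.81 -0.46  2.45  2.59  0.78 -1.13]
[-0.001, 0.004, -0.002, -0.001, -0.001, 0.001, -1]
[-0.001, 0.008, 0.001, -0.001, -0.001, 0.001, -1]
[-0.001, 0.012, 0.004, -0.001, -0.001, 0.001, -1]
```

View pics/b5.png

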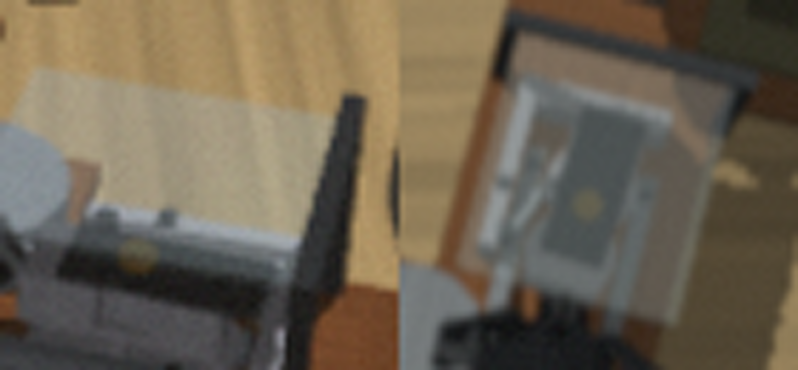

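>>> play_rows(increments=[-0.001, 0.004, 0.001, -0.001, 0, 0, -1, -0.001, 0.007, 0.002, -0.001, 0, 0, -1, -0.001, 0.01, 0.004, -0.001, 0, 0, -1, -0.001, 0.013, 0.005, -0.001, 0, 0, -1, -0.001, 0.013, 0.005, -0.001, 0, 0, -1])

```text
time: 29.55
eef_pos: [582.6, -140.8, 36.2]
orientation: [2.081, 1.586, 0.497]
wrist_force: [-9.6, 3.0, 2.7]
width: -0.002
```

```bash
python3 pl.py "((45,0,37),0,35)" "((46,0,37),0,35)"
python3 - <<'E'
from workcell import *
from h import *
p=read_camera("top");cv2.imwrite("pics/t6.png",p["img"])
print(gpos({"eef_pos":ray((333,191),60,p)}))
for uv in [(510,225),(565,150)]:
  print(gpos({"eef_pos":ray((300+(uv[0]-399)/5.7,155+uv[1]/5.7),45,p)}))
for t in ("catch","head_shoulder","carriage","buffer"):
  print(t,[(gpos({"eef_pos":np.array(d["xyz"])}).round(1),d["p"]) for d in boxes_of(t,p)])
E
```

```text
29.55 [44.3  0.2 36.2] [-9.6  3.   2.7] [ 0.4   0.81 -0.46  2.44  2.59  0.78 -1.13]
[-0.001, 0.005, -0.001, -0.001, -0.002, 0.002, -1]
[-0.001, 0.009, 0.002, -0.001, -0.002, 0.002, -1]
[94.31471914 -0.18356591 60.        ]
[76.8176676  36.63128665 45.        ]
[124.97543415  18.0668955   45.        ]
catch [(array([168.1, -10.8,  72.6]), 0.5)]
head_shoulder [(array([-208.6,  330.3,   44.8]), 0.86), (array([166.4, -13.6,  74.5]), 0.39)]
carriage [(array([-210.4,  328.5,   44.8]), 0.86), (array([170.7, -14.7,  73.3]), 0.24)]
buffer [(array([163.4, -13.4,  74.3]), 0.27)]
```

>>> play_rows(increments=[-0.001, 0.004, 0.001, -0.001, 0, 0, -1, -0.001, 0.007, 0.002, -0.001, 0, 0, -1, -0.001, 0.01, 0.004, -0.001, 0, 0, -1, -0.001, 0.013, 0.005, -0.001, 0, 0, -1, -0.001, 0.013, 0.005, -0.001, 0, 0, -1])

```text
time: 30.42
eef_pos: [583.1, -141.0, 36.2]
orientation: [2.08, 1.588, 0.498]
wrist_force: [-8.9, 3.1, 1.9]
width: 0.0
```

```bash
python3 pl.py "((45,0,37),0,35)" "((46,0,37),0,35)"
python3 - <<'E'
from workcell import *
from h import *
p=read_camera("top");cv2.imwrite("pics/t7.png",p["img"])
# rectify plane z=45, guide x 60..125, y 0..50, 4px/mm -> compare frames
xs,ys=np.meshgrid(np.arange(60,125,1.),np.arange(45,5,-1.))
uv=proj(g2w(G,np.c_[xs.ravel(),ys.ravel(),np.full(xs.size,45.)]),p).reshape(*xs.shape,2).astype(np.float32)
W={}
for f in ["top0","t1","t5","t6","t7"]:
    im=cv2.imread(f"pics/{f}.png"); 
    if im.shape[0]!=420: continue
    W[f]=cv2.remap(cv2.cvtColor(im,cv2.COLOR_BGR2GRAY),uv[...,0],uv[...,1],cv2.INTER_CUBIC)
for f in W: print(f); print(W[f][::3,::4])
E
```

```text
30.425 [44.8  0.2 36.2] [-8.9  3.1  1.9] [ 0.4   0.81 -0.46  2.44  2.59  0.77 -1.13]
[-0.001, 0.003, -0.003, -0.002, -0.002, 0.002, -1]
[-0.001, 0.007, 0.0, -0.002, -0.002, 0.002, -1]
top0
[[ 88 110 125 124 123 128 131 135 131 111  96 116 132 137 135 132 136]
 [ 85  95  98  98 102 106 110 109 108 102  94 103 112 113 109 109 112]
 [ 89  87  80  83  89  92  91  92  94  91  91  94  91  90  91  89  89]
 [ 95  89  82  84  96 102  96  91  91  92  92  93  90  82  83  88  88]
 [ 96  92  88  88 101 114 112  99  94  97  96  93  93  85  86  93  92]
 [ 96  89  87  85  91 109 119 109  99 100  96  95  96  90  91  98  92]
 [ 86  83  83  83  83  91 104 104  97  91  85  87  86  85  84  85  84]
 [ 82  81  84  85  84  82  87  89  93  86  82  85  83  82  83  86  87]
 [ 82  82  86  92  92  89  85  89  93  91  88  92  93  90  93  97  98]
 [ 82  83  85  96  97  98  97  99  97  93  93  97  99 101 102 103 104]
 [ 84  83  83  86  89  98 102 103 100  98  94  95 100 102 102 104 102]
 [ 94  88  83  82  84  92  98 101 103 102  96  97 101 104 101 104  99]
 [100  91  85  82  83  84  90  95  98 102 101 102 102 101 1
[... 2377 characters left out ...]
 95  95 103 121 128 128 116 113 108 102 100  92  92 101  99]
 [104  97  95  97  97 100 111 122 129 131 121 109 105  99  97 105  99]
 [ 97  99 103 103 101  96  95  98 108 118 118 112 107 107 107 100  92]
 [103 107 106 106 106 105 100  91  91  98 107 108 110 128 130 121 104]
 [109 110 106 102  99 101  99  93  90  97 105 102 105 122 131 129 119]
 [110 108 103  89  84  87  87  86  85  87  91  90  90  96 102 106 104]
 [108 108 100  83  80  81  82  81  80  81  81  81  82  81  82  84  85]
 [109 109 100  85  80  81  80  81  79  81  81  81  80  80  80  79  80]
 [108 109 100  85  79  81  81  82  81  83  85  85  82  81  80  81  80]
 [109 109  99  85  82  81  81  80  83  89  94  93  86  82  79  80  81]]
```

The catch bar is still swung out: its ridge at y=27 is at x≈100, against 86 at rest. It hasn't gone over yet, so I'll keep easing.

```bash
cat > ck.py <<'E'
from workcell import *
from h import *
import sys
p=read_camera("top");f=sys.argv[1];cv2.imwrite(f"pics/{f}.png",p["img"])
xs,ys=np.meshgrid(np.arange(76,122,2.),np.arange(36,17,-3.))
uv=proj(g2w(G,np.c_[xs.ravel(),ys.ravel(),np.full(xs.size,45.)]),p).reshape(*xs.shape,2).astype(np.float32)
print(cv2.remap(cv2.cvtColor(p["img"],cv2.COLOR_BGR2GRAY),uv[...,0],uv[...,1],cv2.INTER_CUBIC))
o=get_obs();print(gpos(o).round(1),o["wrist_force"].round(1),inc(o,(46,0,37),0,35),inc(o,(47,0,37),0,35))
E
sed -i '1i import numpy as np; np.set_printoptions(linewidth=200)' ck.py
```

```text
(no output)
```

>>> play_rows(increments=[-0.001, 0.004, 0.001, -0.001, -0.001, 0.001, -1, -0.001, 0.007, 0.002, -0.002, -0.002, 0.002, -1, -0.001, 0.01, 0.004, -0.002, -0.002, 0.002, -1, -0.001, 0.013, 0.005, -0.002, -0.002, 0.002, -1, -0.001, 0.013, 0.005, -0.002, -0.002, 0.002, -1])

```text
time: 31.1
eef_pos: [583.6, -141.1, 36.2]
orientation: [2.083, 1.578, 0.495]
wrist_force: [-10.2, 3.1, 2.1]
width: 0.002
```

```bash
python3 ck.py t8
```

```text
[[106 116 123 124 120 113 107 104 102 101 100 100 100  99  99  98  97  94  90  88  91  95  97]
 [103 111 119 125 128 127 127 123 118 115 114 112 107 104 101 100 101  97  93  90  92  98 101]
 [ 97  98 101 104 110 115 122 127 129 131 132 127 121 114 109 109 106 101  98  97  98 101 103]
 [101  99  98  98  97  98 101 104 109 113 118 121 120 116 111 109 106 105 107 107 107 104 101]
 [106 107 106 104 101  97  94  92  93  95  99 103 108 110 107 107 112 119 125 130 130 127 125]
 [ 99 100 102 103 101  96  94  91  90  92  98 102 105 103  99 100 105 114 122 129 132 132 132]
 [ 86  87  87  88  88  87  86  86  85  86  88  91  91  89  88  87  89  93  96 100 102 104 105]]
[45.3  0.2 36.2] [-8.8  3.3  1.2] [-0.001, 0.005, -0.001, -0.001, -0.0, 0.0, -1] [-0.001, 0.009, 0.002, -0.001, -0.0, 0.0, -1]
```

>>> play_rows(increments=[-0.001, 0.006, 0.001, -0.001, 0, 0, -1, -0.001, 0.01, 0.003, -0.001, 0, 0, -1, -0.001, 0.013, 0.005, -0.001, 0, 0, -1, -0.001, 0.015, 0.006, -0.001, 0, 0, -1, -0.001, 0.015, 0.006, -0.001, 0, 0, -1])

```text
time: 31.78
eef_pos: [585.0, -141.4, 36.4]
orientation: [2.083, 1.579, 0.496]
wrist_force: [-9.1, 2.3, 0.8]
width: -0.0
```

```bash
python3 ck.py t9
```

```text
[[102 108 110 108 105 101  98  98  99 100 100 100 100  99 100 100  98  93  89  89  91  95  95]
 [108 119 125 124 121 115 107 102 103 104 106 106 104 103 102 101 100  96  91  91  95  98 101]
 [103 112 119 126 129 126 117 108 107 109 111 108 103 100 100 103 105 103  99  96  97 101 105]
 [107 114 115 117 117 116 113 108 105 103  98  95  96  97  99 104 107 109 110 109 107 104 103]
 [110 112 111 107 103 101 102 101  99  98  96  94  99 109 119 128 131 135 135 134 133 130 128]
 [100  98  97  96  95  95  94  94  94  95  96  97 105 115 124 127 127 127 129 131 133 134 132]
 [ 85  84  84  85  85  85  85  86  85  85  85  86  91  97 101 100  97  95  97 100 103 104 105]]
[46.7  0.2 36.4] [-8.   2.7  0.7] [-0.001, -0.001, -0.005, -0.001, -0.0, 0.0, -1] [-0.001, 0.003, -0.002, -0.001, -0.0, 0.0, -1]
```

The catch has sprung back: its ridge now matches the rest pattern and the force fell. I'll withdraw gently.

>>> play_rows(increments=[0, -0.004, -0.003, 0, 0, 0, -1, 0, -0.008, -0.006, 0, 0, 0, -1, 0, -0.012, -0.009, 0, 0, 0, -1, 0, -0.016, -0.012, 0, 0, 0, -1, 0, -0.025, -0.018, 0, 0, 0, -1, 0, -0.04, -0.028, 0, 0, 0, -1, 0, -0.08, -0.056, 0, 0, 0, -1, 0, -0.12, -0.084, 0, 0, 0, -1, 0, -0.15, -0.105, 0, 0, 0, -1, 0, -0.15, -0.105, 0, 0, 0, -1])

```text
time: 33.08
eef_pos: [549.1, -131.3, 36.3]
orientation: [2.083, 1.58, 0.495]
wrist_force: [-0.3, 0.4, 0.0]
width: 0.001
```

```bash
python3 ck.py t10;python3 pl.py "((0,0,150),0,35)" "((-10,10,190),0,30)"
```

```text
[[103 108 110 109 105 101  99  98  99 101 101 100 100 101 100  99  97  93  90  89  90  94  96]
 [109 118 125 127 122 114 107 102 102 104 107 106 104 102 102 102  99  95  92  90  93  97 100]
 [107 115 122 129 131 127 118 109 107 109 110 108 104 103 104 105 106 104 100  97  99 102 105]
 [111 118 123 123 119 116 113 109 106 103 101 100 103 108 111 113 114 116 117 115 112 106 102]
 [107 109 110 106 100  99 100 100  98  98  98 101 112 122 127 132 136 138 138 137 133 127 119]
 [ 88  89  90  88  88  88  88  89  90  91  94 102 110 112 113 113 114 118 122 125 126 124 121]
 [ 80  80  81  83  83  82  81  81  82  83  83  85  86  87  87  86  88  91  93  95  96  98 100]]
[10.   0.2 36.4] [-0.3 -0.9 -0.2] [-0.002, 0.15, 0.1, -0.001, -0.0, 0.0, -1] [-0.002, 0.154, 0.103, -0.001, -0.0, 0.0, -1]
33.125 [10.   0.2 36.4] [-0.3 -0.9 -0.2] [ 0.39  0.82 -0.49  2.52  2.59  0.87 -1.17]
[-0.001, 0.283, -0.495, -0.001, -0.0, 0.0, -1]
[0.049, 0.357, -0.688, 0.027, -0.0, 0.0, -1]
```

>>> play_rows(increments=[0, -0.03, -0.06, 0, 0, 0, -1, 0, 0.03, -0.2, 0, 0, 0, -1, 0, 0.15, -0.35, 0, 0, 0, -1, 0, 0.25, -0.48, 0, 0, 0, -1, 0, 0.26, -0.52, 0.01, 0, 0, -1, 0, 0.26, -0.52, 0.01, 0, 0, -1])

```text
time: 33.88
eef_pos: [533.6, -127.1, 153.1]
orientation: [2.103, 1.595, 0.475]
wrist_force: [0.5, -0.4, -0.3]
width: -0.003
```

```bash
python3 ck.py t11
python3 - <<'E'
from workcell import *
from h import *
b=read_camera("top");a=read_camera("side")
for t in ["spray_can","whetstone","screwdriver","tub"]: print(t,[d["xyz"] for d in boxes_of(t,a)][:1],[d["xyz"] for d in boxes_of(t,b)][:1])
cv2.imwrite("pics/fin.png",cv2.resize(np.hstack([a["img"][200:290,270:370],b["img"][150:240,290:390]]),None,fx=4,fy=4,interpolation=cv2.INTER_CUBIC))
E
```

```text
[[100 105 106 104 102  98  95  95  97  97  97  96  96  96  97  97  95  91  88  86  87  91  94]
 [106 114 120 122 118 111 104  98  99 100 102 103 101  99  98  98  97  93  89  87  89  95  99]
 [104 111 118 123 124 122 113 104 104 106 107 105 101  99  99 102 103 100  96  94  95  99 102]
 [107 113 117 118 115 113 109 105 102  99  96  96  99 104 107 110 110 111 112 111 110 105  99]
 [102 105 106 103  98  96  96  97  97  95  95  98 108 118 122 127 130 133 134 132 129 122 115]
 [ 85  87  88  86  85  84  85  86  87  88  92  97 104 107 109 110 111 114 118 120 121 120 118]
 [ 78  80  79  79  78  78  78  79  78  79  80  82  83  83  84  83  86  88  87  90  92  95  97]]
[-6.800e+00  1.000e-01  1.521e+02] [0.3 0.3 0.6] [-0.001, -0.093, 0.627, -0.01, -0.0, 0.0, -1] [-0.001, -0.089, 0.629, -0.01, -0.0, 0.0, -1]
spray_can [[684.0, 224.1, 97.7]] [[672.2, 244.1, 149.7]]
whetstone [[532.5, 420.5, 25.1]] [[513.0, 426.0, 23.3]]
screwdriver [[336.7, -328.2, 19.5]] [[513.8, 427.5, 27.6]]
tub [[519.4, -404.2, 47.0]] [[529.5, -438.7, 36.1]]
```

```bash
python3 -c "
from workcell import *
print(job_done(), get_obs()['time'])"
```

```text
the job is handed in; nothing more can be done
the job is handed in; nothing more can be done
```

I pushed the carriage round the bend and out under the shield until the catch went over, then withdrew the arm and handed the job in at about 34 s of the 64 s. There is no verdict, so whether it passed rests on the checks below.

**What I did:** I pushed with shut fingers on the middle of the rear face. Partway round the bend I backed off once, because a wrist joint was nearing its limit, and turned the wrist to a safer posture before going on. The last stretch went in very small steps, and the highest push reading was about 11 N, against the 40 N limit.

**Checks on the latch:**
- **Catch:** in the last frames from above, the image brightness along the catch bar matched its rest position. This held right after the push, after the fingers came off, and after the arm was raised.
- **Force:** at the moment it went over, the push dropped from about 10 N to about 9 N while the carriage moved about 1.4 mm. After withdrawal it read about 0 N.
- **Buffer:** I had no direct reading. From the first contact I felt, I estimate its deepest travel at about 11 mm, under the 14 mm limit.
- **Carriage position:** about 98 mm along the outward straight shortly before it latched. I did not measure it again once it was held.

**Checks that failed or disagreed:**
- **No final look:** the last picture was refused because I had reached the 12-picture limit, so the end state rests on the numbers above.
- **Things around:** spray can and tub read as at the start in both views, and the screwdriver in the side view.
    - **Whetstone:** the side view put it 19 mm off, while the top view had it unmoved. The arm never went near it.
    - **Screwdriver:** the top view mistook the whetstone for it.

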